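# Find the lock pins by touch and lock the index heads

### The job

Get the three index heads locked. Turn every head's knob until its bore lines up with the cheeks, slide the lid of the parts box fully open and feel along its three dark lanes for the lock pins: two or three of them are there, in any order. Push each pin you find through the head of its own size and colour, fully home with its handle against the cheek (a head whose pin is missing stays lined up without one), then slide the lid fully shut, and leave everything else on the bench where it stands.

Things in the scene. Friction and masses are not known exactly. Their poses are not given: they have to be found in the camera images.
- parts_box: Fixed plywood box, outside 190 (x) x 296 (y) x 58 high, walls and floor 8 thick, lined black, under a sliding lid. Origin: centre of its underside on the bench; x from near to far wall. Three 50 wide lanes run along x at y = -90, 0, +90, kept apart by black battens 6 high (40 wide between lanes, 25 wide at the side walls). Each lane holds one pin or none, handle to the near wall.
- lane_middle (a point): Point on the inner floor (8 above the bench), on the middle lane at the box's x = -37, y = 0; the other lanes have theirs 90 to either side. It lies under a pin's handle or at worst its end (pins lie up to 26 either way along x): closing the fingers across the lane here, tips 8 to 10 above the floor to clear the battens, finds a pin, centres it and tells its handle width.
- lid (a joint): Sliding wooden lid of the box (8 thick, its underside 58 above the bench): 0 = shut, slides along the box's +x (away from the robot) to 0.165 m = fully open, 2 N of friction, stays where it is left.
- lid_grip (a point): Middle of the lid's dark wooden grip, a block 40 (x) x 16 (y) x 26 high standing on the lid near its near edge, centre 79 above the bench; turned with the box.
- head_small: The small index head, fixed, with the yellow knob: base 90 x 70 x 8, two upright wooden cheeks (50 wide, 62 high, outer faces at x = -32 and +32), a metal turret between. A square bore 13 wide runs along x through both cheeks and the turned-true turret, centre line 40 above the bench at y = 0. Origin: centre of the underside. The pin enters from the -x (robot's) side along +x.
- turret_small (a joint): Angle (rad) of the turret of the small head about the vertical, counter-clockwise from above positive; at 0 its bore lines up with the cheeks (within about 0.08 the pin enters). Turns from -1.4 to 1.4, light friction (0.03 N m), stays where it is left.
- knob_small (a point): Middle of the yellow knob on top of that turret, on its axis: a bar 36 long along its own x (parallel to the turret's bore), 12 thick (y), 22 high, centre 79 above the bench, top at 90. Its axes turn with the turret.
- pin_small: Loose lock pin of the small head (may be absent): black handle 50 long, 16 wide, 20 high, yellow butt, then a steel shank 9 thick, 72 long, tip tapered, in line with the handle's middle. Origin: on this axis at the shoulder between them, 10 above what the pin lies on; x points to the tip. Home: shoulder on the head's near cheek (origin x = -32, y = 0, 40 above the bench), tip 8 beyond the far cheek.
- head_medium: The medium index head, fixed, with the red knob: base 90 x 70 x 8, two upright wooden cheeks (50 wide, 62 high, outer faces at x = -32 and +32), a metal turret between. A square bore 17 wide runs along x through both cheeks and the turned-true turret, centre line 40 above the bench at y = 0. Origin: centre of the underside. The pin enters from the -x (robot's) side along +x.
- turret_medium (a joint): Angle (rad) of the turret of the medium head about the vertical, counter-clockwise from above positive; at 0 its bore lines up with the cheeks (within about 0.08 the pin enters). Turns from -1.4 to 1.4, light friction (0.03 N m), stays where it is left.
- knob_medium (a point): Middle of the red knob on top of that turret, on its axis: a bar 36 long along its own x (parallel to the turret's bore), 12 thick (y), 22 high, centre 79 above the bench, top at 90. Its axes turn with the turret.
- pin_medium: Loose lock pin of the medium head (may be absent): black handle 50 long, 26 wide, 20 high, red butt, then a steel shank 13 thick, 72 long, tip tapered, in line with the handle's middle. Origin: on this axis at the shoulder between them, 10 above what the pin lies on; x points to the tip. Home: shoulder on the head's near cheek (origin x = -32, y = 0, 40 above the bench), tip 8 beyond the far cheek.
- head_large: The large index head, fixed, with the blue knob: base 90 x 70 x 8, two upright wooden cheeks (50 wide, 62 high, outer faces at x = -32 and +32), a metal turret between. A square bore 21 wide runs along x through both cheeks and the turned-true turret, centre line 40 above the bench at y = 0. Origin: centre of the underside. The pin enters from the -x (robot's) side along +x.
- turret_large (a joint): Angle (rad) of the turret of the large head about the vertical, counter-clockwise from above positive; at 0 its bore lines up with the cheeks (within about 0.08 the pin enters). Turns from -1.4 to 1.4, light friction (0.03 N m), stays where it is left.
- knob_large (a point): Middle of the blue knob on top of that turret, on its axis: a bar 36 long along its own x (parallel to the turret's bore), 12 thick (y), 22 high, centre 79 above the bench, top at 90. Its axes turn with the turret.
- pin_large: Loose lock pin of the large head (may be absent): black handle 50 long, 34 wide, 20 high, blue butt, then a steel shank 17 thick, 72 long, tip tapered, in line with the handle's middle. Origin: on this axis at the shoulder between them, 10 above what the pin lies on; x points to the tip. Home: shoulder on the head's near cheek (origin x = -32, y = 0, 40 above the bench), tip 8 beyond the far cheek.
- mug: Green mug, 76 wide, 90 high. Not part of the job. Origin: centre of its underside.
- glue_bottle: Yellow glue bottle, 56 wide, 150 high. Not part of the job. Origin: centre of its underside.
- star_knob_a: Black star knob standing stud up, 36 wide, 49 high. Not part of the job. Origin: centre of its underside.
- star_knob_b: Black star knob standing stud up, 36 wide, 49 high. Not part of the job. Origin: centre of its underside.
- maple_strip: Pale wooden strip 200 x 35 x 12. Not part of the job. Origin: centre of its underside.
- offcut: Wooden offcut 60 x 40 x 22. Not part of the job. Origin: centre of its underside.
- walnut_bar: Brown wooden bar 160 x 20 x 20. Not part of the job. Origin: centre of its underside.
There are look-alikes about, which are no part of the job. What is shaped like the head_large but orange or pink is not meant.

How it is judged:
On the way, in this order (a step that is already met when the one before it is completed fails the run):
1. the lid of the parts box is slid open (value of joint lid above 0.14 m), for 0.2 s.
2. every pin that was in the box is home in the head of its own size (x of pin_small in the frame of head_small between -0.037 and -0.027 m and y of pin_small in the frame of head_small between -0.006 and 0.006 m and height (world z) of pin_small between 0.034 and 0.046 m and angle between the x axis of pin_small and the x axis of head_small, either way round below 0.2 rad and x of pin_medium in the frame of head_medium between -0.037 and -0.027 m and y of pin_medium in the frame of head_medium between -0.006 and 0.006 m and height (world z) of pin_medium between 0.034 and 0.046 m and angle between the x axis of pin_medium and the x axis of head_medium, either way round below 0.2 rad and x of pin_large in the frame of head_large between -0.037 and -0.027 m and y of pin_large in the frame of head_large between -0.006 and 0.006 m and height (world z) of pin_large between 0.034 and 0.046 m and angle between the x axis of pin_large and the x axis of head_large, either way round below 0.2 rad), for 0.2 s.
At the end, for the whole second after the job is handed in: Every pin present is through the bore of the head of its own size, its shoulder within 5 mm of the near cheek, and at rest; the three turrets are lined up to within 0.17 rad (10 degrees); the lid is shut to within 10 mm (all of step 2 and value of joint turret_small between -0.17 and 0.17 rad and value of joint turret_medium between -0.17 and 0.17 rad and value of joint turret_large between -0.17 and 0.17 rad and value of joint lid below 0.01 m and linear speed of each of pin_small, pin_medium, pin_large below 0.02 m/s); the robot touches nothing.
It fails at once if a thing that is not part of the job is moved more than 40 mm (distance of any of mug, glue_bottle, star_knob_a, star_knob_b, maple_strip, offcut, walnut_bar from where it was at the start of the episode above 0.04 m).
Of pin_small, pin_medium, pin_large only 2 to 3 are there at a start; the rules pass over those that are not, and their reading is None.
At some moment in a run one of pin_small, pin_medium, pin_large may be knocked a few centimetres aside while the robot is not near it.
It also fails if it takes over 210 s, if anything falls off the work surface, if the arm or the gripper's body presses on something with over 40 N, if the wrist force passes 120 N, or if a joint passes its speed limit or range.

### The arm

A 6-joint arm with a two-finger parallel gripper is mounted at the origin on the work surface. World frame = base frame: x ahead of the robot, y to its left, z up, the work surface at z = 0. Lengths are in m, angles in rad, forces in N, time in s.
With the tool pointing down it reaches from about 0.25 to 0.725 m from the base axis. Payload 4 kg.
Tool frame: the origin (TCP) lies between the finger pads; the fingertips stand 17 mm ahead of it and the grasp point (between the pads) lies 2 mm behind it; z points along the fingers, x is the direction in which the jaws open and shut, and the axes are right-handed (so a half turn about z gives the same grasp; the last joint's range is limited). The gripper opens to 85 mm and grips with 20 to 120 N. Pads are 22 mm wide; open, the fingers measure 114 mm over their backs; the gripper's body (76 mm by 85 mm) begins 54 mm behind the grasp point. The pads swing forward as they close: fully open they stand 13 mm farther back than shut.
Start: joints at [1.249, 0.241, 0.005, 1.335, 0, 1.571], TCP at [0.158, 0.474, 0.219] pointing down, gripper open.
Joint ranges: [-2.72, 2.72], [-1.05, 1.87], [-1.09, 1.28], [-1.99, 2.15], [-1.42, 1.44], [-3.14, 3.14]. Speed limits (rad/s): [2.79, 2.79, 3.14, 3.14, 3.14, 3.14].

### API

Orientations are given as a unit quaternion [x, y, z, w].
In Python, from workcell import telemetry, cams, workorder gives the robot as it stands. The module is installed in compiled form; this text tells all that it offers.
- The arm moves only by the tool apply_moves, never from a script. Its argument "moves" is a list that holds one entry, the list of rows, each a list of 4 numbers: the shift along the tool's x, y, z in mm, then the turn about the tool's z in degrees. A call has exactly 10 rows; each row shifts and turns the pose as measured when the row begins, along the tool's axes as they then stand; what a row does not reach is not made up. A row lasts 1/10 s, in which the tool goes at most 50 mm and 8.59 degrees, less where a joint would pass 70% of its speed; a pose out of reach is approached as far as the arm can. A call with a gripper value outside its range is refused whole. "hand" is the gripper's target within -1 to 1 (fully open at 1, half-way at 0, shut at -1), set as the call begins (left out, the last holds). The fingers move at their own pace and stop on an object; the grip force is fixed at half the most. Time passes only in rows, so rows that do not move let the fingers close, or fill a call up. It gives the time, the measured TCP pose, the force and the opening at its end, in the units of the state.
- telemetry.get_obs(): the state, without advancing time (a new reading comes with each control period).
- cams.camera(name): name is "scene" or "top" or "wrist"; returns a dict with "color" (384x512x3 uint8, red, green, blue), "fovy" (degrees; the focal length in pixels is half the picture's height over the tangent of half this angle, whatever the lens; pixels are square), "cx", "cy" (the principal point, pixels), "k1" (the pictures are not rectified: a ray, as slopes to the right and down, at radius r is drawn at 1 + k1 r^2 times it, then the intrinsics apply), "camera_from_world" (4x4, takes a point from world to camera coordinates). Camera axes: x right, y down, z forward; pixel columns grow to the right and rows downward; lengths in m; the calibration is good to about 2 mm. A picture is of the moment at which its call begins. There is no depth.
- workorder.job_done(): hands the job in, once; it reports no verdict.
The state is a dict: "clock": time; "joint_pos": joint angles; "joint_vel": joint speeds; "tau": joint torques, N m; "eef_pos": TCP position; "tool_rot": TCP orientation; "ft_force": force on the tool from outside, world axes, zero at the start; "ft_torque": the same for the moment, N m; "grip_width": finger opening in m.
Only numpy, scipy, OpenCV 4.12 (cv2) and the standard library are available. Lean on these libraries where they do the work, as an engineer would, in place of code of your own. Each camera call takes 0.05 s, during which the arm holds its last target. There are 200 camera calls.

## Working session

There is one attempt and no reset: what is moved stays moved. The work goes in short steps, Python scripts to look and compute and a tool call to move; the robot and the scene stay as the last step left them, time stands still between calls to the robot, and variables do not carry over. Pictures are saved under pics/ and viewed, about 12 in all and at most 16, crops included, and the job is handed in when it is done.

Besides the shell and the picture viewer there is one more tool, called as name([rows], argument=value, ...), one row to a line, values as JSON. apply_moves: Moves the arm, as the interface text tells. Its arguments: {"type":"object","properties":{"moves":{"type":"array"},"hand":{"type":"number"}},"required":["moves"]}

```bash
mkdir -p pics; cat > h.py <<'E'
import numpy as np, cv2
from workcell import telemetry, cams, workorder
from scipy.spatial.transform import Rotation as R
def shot(n,f):
    c=cams.camera(n); cv2.imwrite(f'pics/{f}.png',c['color'][:,:,::-1]); np.save(f'pics/{f}.npy',c,allow_pickle=True); return c
def load(f): return np.load(f'pics/{f}.npy',allow_pickle=True).item()
def K(c):
    f=192/np.tan(np.radians(c['fovy'])/2); return f
def ray(c,u,v):
    f=K(c); d=np.array([(u-c['cx'])/f,(v-c['cy'])/f]); s=d.copy()
    for _ in range(20): s=d/(1+c['k1']*(s@s))
    M=c['camera_from_world']; o=-M[:3,:3].T@M[:3,3]
    return o,M[:3,:3].T@np.array([s[0],s[1],1])
def onz(c,u,v,z):
    o,d=ray(c,u,v); return o+d*(z-o[2])/d[2]
def proj(c,p):
    q=c['camera_from_world']@np.append(p,1); s=q[:2]/q[2]; s=s*(1+c['k1']*(s@s)); return s*K(c)+[c['cx'],c['cy']]
def st():
    o=telemetry.get_obs(); print({k:np.round(o[k],4).tolist() for k in('clock','joint_pos','eef_pos','tool_rot','ft_force','grip_width')}); return o
E
python3 - <<'E'
from h import *
st()
for n in('scene','top'):
    c=shot(n,n+'0'); print(n,c['fovy'],c['cx'],c['cy'],c['k1'],c['camera_from_world'].round(3).tolist())
a=cv2.imread('pics/scene0.png');b=cv2.imread('pics/top0.png')
cv2.imwrite('pics/top0b.png',cv2.resize(b,(800,600),interpolation=cv2.INTER_CUBIC))
cv2.imwrite('pics/scene0b.png',cv2.resize(a,(800,600),interpolation=cv2.INTER_CUBIC))
E
```

```text
{'clock': 0.0, 'joint_pos': [1.249, 0.2415, 0.0037, 1.3352, 0.0, 1.5708], 'eef_pos': [0.1579, 0.4737, 0.2184], 'tool_rot': [0.8112, 0.5847, -0.0009, 0.0006], 'ft_force': [-0.4892, -0.4371, 0.6919], 'grip_width': 0.0856}
scene 46.338924606688884 250.40714617434926 190.20990897238525 0.051989561974722806 [[0.176, 0.984, 0.007, -0.158], [0.611, -0.103, -0.785, -0.287], [-0.772, 0.142, -0.62, 1.551], [0.0, 0.0, 0.0, 1.0]]
top 45.76176539485724 246.54032014917266 187.01570863027342 0.0021614500525560737 [[0.012, -1.0, -0.013, 0.068], [-0.991, -0.01, -0.136, 0.578], [0.136, 0.015, -0.991, 1.109], [0.0, 0.0, 0.0, 1.0]]
```

View pics/top0b.png

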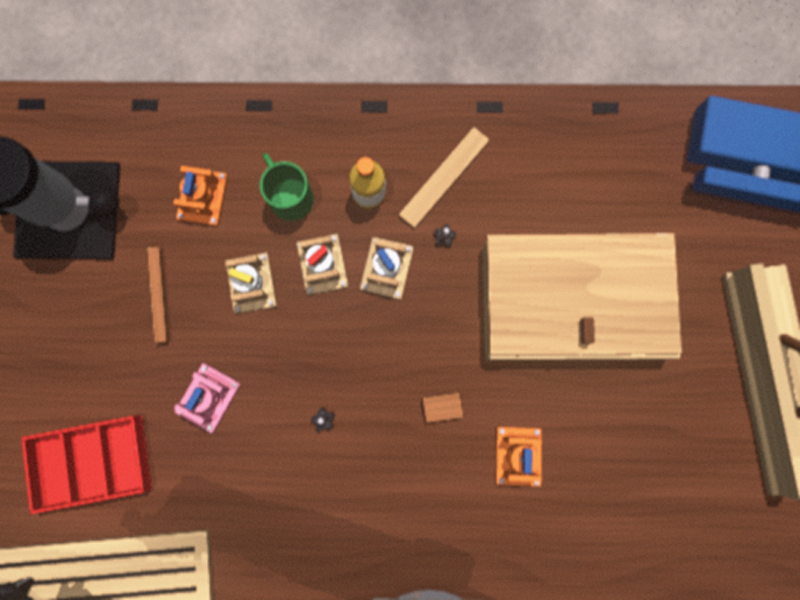

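View pics/scene0b.png

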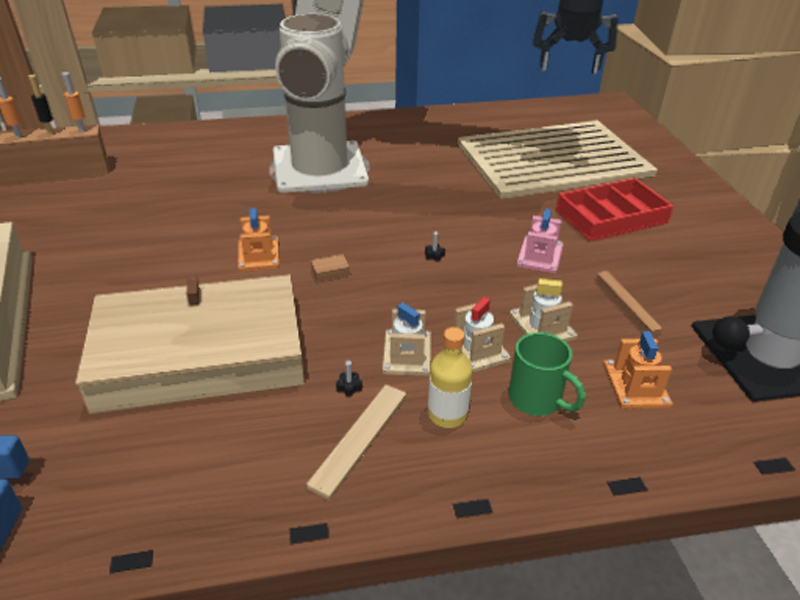

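Candidates (800×600 top view): real heads are yellow (250,281), red (322,263) and blue on wood/grey (387,266). Look-alikes are orange (200,195), orange (519,457) and pink (206,398). The box is at (585,297), with its grip at (588,330). Now measuring roughly.

```bash
cat >> h.py <<'E'
def comps(c,lo,hi,box=None,amin=15):
    h=cv2.cvtColor(c['color'],cv2.COLOR_RGB2HSV); m=cv2.inRange(h,lo,hi)
    if box is not None:
        k=np.zeros_like(m); k[box[1]:box[3],box[0]:box[2]]=1; m=m*k
    n,l,s,ce=cv2.connectedComponentsWithStats(m)
    return [(np.argwhere(l==i)[:,::-1],ce[i],s[i,4]) for i in range(1,n) if s[i,4]>=amin]
def axis(P):
    q=P-P.mean(0); w,v=np.linalg.eigh(q.T@q); a=v[:,-1]; return np.arctan2(a[1],a[0])
E
python3 - <<'E'
from h import *
c=load('top0'); s=512/800
for nm,lo,hi in(('y',(20,150,120),(35,255,255)),('r',(0,180,130),(6,255,255)),('b',(105,120,60),(125,255,255))):
    for P,ce,a in comps(c,lo,hi,(140,145,270,200)):
        W=np.array([onz(c,*p,.09)[:2] for p in P]); print(nm,ce.round(1),a,W.mean(0).round(4),np.degrees(axis(W)).round(1))
for uv in((487,236),(674,234),(681,357),(489,359)): print('lid',onz(c,uv[0]*s,uv[1]*s,.066).round(4))
print('grip',onz(c,588*s,325*s,.09))
cr=c['color'][145:205,135:275,::-1]; cv2.imwrite('pics/heads.png',cv2.resize(cr,(800,343),interpolation=cv2.INTER_CUBIC))
E
```

```text
y [152.7 176.1] 27 [0.5946 0.3019] 64.2
r [202.6 164.8] 17 [0.6237 0.181 ] 132.1
b [246.6 165.6] 43 [0.6227 0.0739] -146.2
lid [ 0.6655 -0.0874  0.066 ]
lid [ 0.6715 -0.3839  0.066 ]
lid [ 0.4767 -0.3862  0.066 ]
lid [ 0.4702 -0.089   0.066 ]
grip [ 0.52267014 -0.23742508  0.09      ]
```

View pics/heads.png

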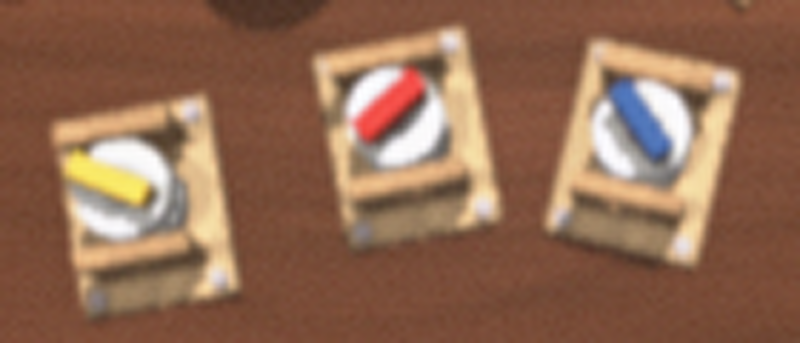

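The crop confirms it: yellow, red and blue knobs sit on wooden heads with grey turrets. Head yaws are roughly +9°, +10° and −13°, and the knobs are turned about +57°, −58° and +47° from aligned. Moving above them for a close look.

```bash
cat >> h.py <<'E'
def plan(x,y,z,yaw=None):
    o=telemetry.get_obs(); r=R.from_quat(o['tool_rot']).as_matrix()
    t=r.T@(np.array([x,y,z])-o['eef_pos'])*1e3
    cy=np.degrees(np.arctan2(r[1,0],r[0,0])); s='yaw now %.1f'%cy
    if yaw is not None:
        d=(cy-yaw+90)%180-90; s+=' turn about tool z %.1f or %.1f; q6 %.0f'%(d,d-np.sign(d)*180,np.degrees(o['joint_pos'][5]))
    print('pos',np.round(o['eef_pos'],4),'shift tool mm',t.round(1),s,'tilt',np.degrees(np.arccos(-r[2,2])).round(2),'F',np.round(o['ft_force'],1),'w',round(float(o['grip_width']),4),'t',round(float(o['clock']),1))
E
python3 -c "
from h import *
plan(.55,.19,.28,90)"
```

```text
pos [0.158  0.4738 0.2185] shift tool mm [-145.3  461.7  -61.2] yaw now 71.6 turn about tool z -18.4 or 161.6; q6 90 tilt 0.11 F [-0.2 -0.2 -1.2] w 0.0857 t 0.1
```

apply_moves([
  [[-14, 46, -6, 0], [-14, 46, -6, 0], [-14, 46, -6, 0], [-14, 46, -6, 0], [-14, 46, -6, 0], [-14, 46, -6, 0], [-14, 46, -6, 0], [-14, 46, -6, 0], [-14, 46, -6, 0], [-14, 46, -6, 0]],
])

```text
clock: 1.1
eef_pos: [0.5581, 0.1913, 0.2743]
tool_rot: [0.807, 0.591, -0.006, 0.0]
ft_force: [-0.4, 0.6, 0.4]
grip_width: 0.0855
```

apply_moves([
  [[0, 0, 0, -8], [0, 0, 0, -8], [0, 0, 0, -2.4], [0, 0, 0, 0], [0, 0, 0, 0], [0, 0, 0, 0], [0, 0, 0, 0], [0, 0, 0, 0], [0, 0, 0, 0], [0, 0, 0, 0]],
])

```text
clock: 2.1
eef_pos: [0.5628, 0.1848, 0.269]
tool_rot: [0.702, 0.712, -0.009, -0.002]
ft_force: [-0.6, -0.3, -0.2]
grip_width: 0.0852
```

```bash
python3 -c "
from h import *
plan(.55,.19,.28,90)
c=shot('wrist','w1');print(c['fovy'],c['camera_from_world'].round(3).tolist())"
```

```text
pos [0.5628 0.1848 0.269 ] shift tool mm [  5.3 -12.9 -10.8] yaw now 90.8 turn about tool z 0.8 or -179.2; q6 18 tilt 1.06 F [-0.6 -0.3 -0.2] w 0.0852 t 2.1
70.38426503822318 [[-0.015, 1.0, -0.01, -0.175], [0.961, 0.017, 0.277, -0.593], [0.277, -0.005, -0.961, 0.272], [0.0, 0.0, 0.0, 1.0]]
```

View pics/w1.png

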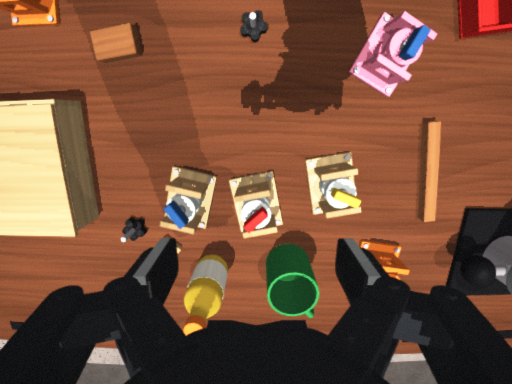

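The wrist view shows blue knob (177,212), red (257,219) and yellow (347,200). The mug, bottle and star knob lie on the far side. Zooming in for the base corners.

```bash
python3 - <<'E'
from h import *
c=load('w1')
cr=c['color'][140:245,155:370,::-1]; cv2.imwrite('pics/w1z.png',cv2.resize(cr,(800,391),interpolation=cv2.INTER_CUBIC))
for nm,lo,hi in(('y',(20,150,120),(35,255,255)),('r',(0,180,110),(6,255,255)),('b',(105,120,60),(125,255,255))):
    for P,ce,a in comps(c,lo,hi,(155,150,370,240)):
        W=np.array([onz(c,*p,.085)[:2] for p in P]); print(nm,ce.round(1),a,W.mean(0).round(4),np.degrees(axis(W)).round(1))
E
```

```text
y [343.7 194.5] 107 [0.5925 0.2988] 71.8
r [254.  220.1] 147 [0.6304 0.1821] 140.6
b [176.  214.3] 322 [0.6241 0.0775] -148.2
```

View pics/w1z.png

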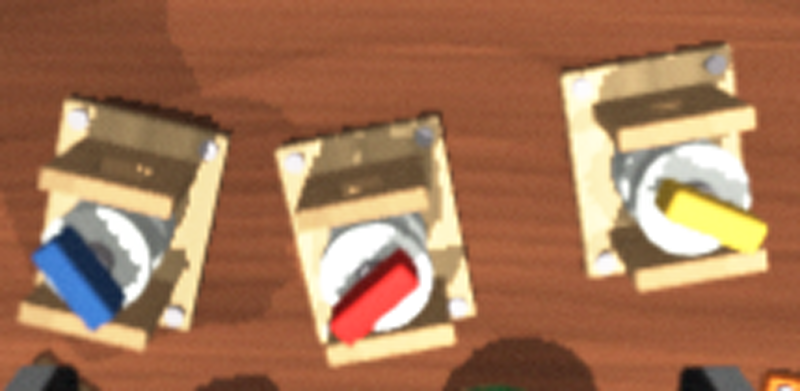

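```bash
python3 - <<'E'
from h import *
c=load('w1'); k=215/800
f=lambda u,v,z:onz(c,155+u*k-.5,140+v*k-.5,z)[:2]
H={'L':((68,98),(228,138),(190,330),1),'M':((277,150),(438,115),(473,318),1),'S':((562,72),(730,45),(590,277),0)}
for n,(a,b,d,s) in H.items():
    A,B,D=[f(*p,.008) for p in(a,b,d)]
    C=(A+D)/2 if s else (B+D)/2
    y1=np.degrees(np.arctan2(*(B-A)[::-1]))-90; e=D-(B if s else A); y2=np.degrees(np.arctan2(*e[::-1]))
    print(n,C.round(4),'yaw',y1.round(1),y2.round(1),'len',np.linalg.norm(B-A).round(4),np.linalg.norm(e).round(4))
# cheek top edges z .062
for n,(a,b) in {'Ln':((38,188),(168,216)),'Lf':((18,320),(143,350)),'Mn':((302,222),(430,208)),'Mf':((330,364),(455,342)),'Sn':((620,146),(755,126)),'Sf':((640,291),(767,268))}.items():
    A,B=f(*a,.062),f(*b,.062); print(n,((A+B)/2).round(4),(np.degrees(np.arctan2(*(B-A)[::-1]))-90).round(1),np.linalg.norm(B-A).round(4))
E
```

```text
L [0.6255 0.0769] yaw -13.6 -12.4 len 0.069 0.0904
M [0.6319 0.1839] yaw 13.5 11.4 len 0.0695 0.0932
S [0.5978 0.3027] yaw 10.4 11.4 len 0.0699 0.0919
Ln [0.6022 0.081 ] -11.7 0.0497
Lf [0.6568 0.0687] -13.4 0.05
Mn [0.6055 0.1798] 7.6 0.0483
Mf [0.6618 0.1907] 12.0 0.0497
Sn [0.5731 0.2975] 9.8 0.0499
Sf [0.6292 0.3092] 11.9 0.0491
```

```bash
cat > heads.py <<'E'
L=(.6253,.0765,-12.9); M=(.631,.184,11.5); S=(.598,.3027,11.2)
E
python3 -c "
from h import *
plan(.6253,.0765,.14,127)"
```

```text
pos [0.5628 0.1848 0.2691] shift tool mm [-107.8   62.9  129.2] yaw now 90.8 turn about tool z -36.2 or 143.8; q6 18 tilt 1.05 F [-0.2 -0.5  0.4] w 0.0855 t 2.1
```

apply_moves([
  [[-21.6, 12.6, 25.8, 0], [-21.6, 12.6, 25.8, 0], [-21.6, 12.6, 25.8, 0], [-21.6, 12.6, 25.8, 0], [-21.6, 12.6, 25.8, 0], [0, 0, 0, -7.2], [0, 0, 0, -7.2], [0, 0, 0, -7.2], [0, 0, 0, -7.2], [0, 0, 0, -7.2]],
], hand=0)

```text
clock: 3.15
eef_pos: [0.629, 0.0731, 0.1357]
tool_rot: [0.436, 0.9, -0.006, -0.004]
ft_force: [0.4, 0.4, 0.6]
grip_width: 0.0427
```

```bash
python3 - <<'E'
from h import *
plan(.6253,.0765,.085,127)
c=shot('wrist','w2')
for P,ce,a in comps(c,(105,120,60),(125,255,255),None,100):
    W=np.array([onz(c,*p,.085)[:2] for p in P]); print(ce.round(1),a,W.mean(0).round(4),np.degrees(axis(W)).round(1))
E
```

```text
pos [0.629  0.0731 0.1357] shift tool mm [ 4.9  0.  50.7] yaw now 128.3 turn about tool z 1.3 or -178.7; q6 -31 tilt 0.85 F [0.4 0.4 0.6] w 0.0427 t 3.1
[260.9 201.2] 650 [0.6249 0.0748] -144.9
```

View pics/w2.png

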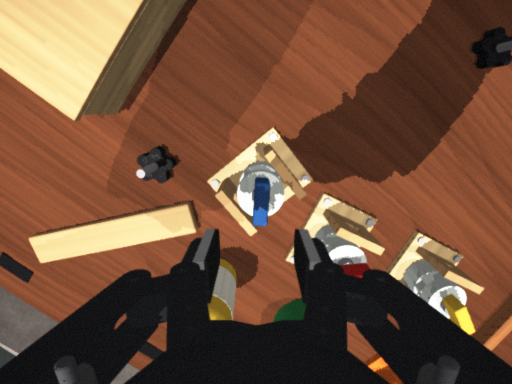

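The blue knob at (261,201) lies between the fingertips, bar in line with the pads. Lowering, closing and turning.

apply_moves([
  [[2.5, 0, 13, 0], [2.4, 0, 13, 0], [0, 0, 13, 0], [0, 0, 11, 0], [0, 0, 0, 0], [0, 0, 0, 0], [0, 0, 0, 0], [0, 0, 0, 0], [0, 0, 0, 0], [0, 0, 0, 0]],
])

```text
clock: 4.2
eef_pos: [0.6276, 0.0766, 0.0861]
tool_rot: [0.439, 0.898, -0.005, -0.001]
ft_force: [-0.7, -0.6, 0.6]
grip_width: 0.0428
```

apply_moves([
  [[0, 0, 0, 0], [0, 0, 0, 0], [0, 0, 0, 0], [0, 0, 0, 0], [0, 0, 0, 0], [0, 0, 0, 0], [0, 0, 0, 0], [0, 0, 0, 0], [0, 0, 0, 0], [0, 0, 0, 0]],
], hand=-1)

```text
clock: 5.2
eef_pos: [0.628, 0.0766, 0.0867]
tool_rot: [0.439, 0.898, -0.005, -0.001]
ft_force: [-0.9, -0.1, -0.7]
grip_width: -0.0003
```

```bash
python3 -c "
from h import *
plan(.6253,.0765,.085,77.1)"
```

```text
pos [0.628  0.0766 0.0867] shift tool mm [ 1.6 -2.2  1.8] yaw now 127.9 turn about tool z 50.8 or -129.2; q6 -31 tilt 0.55 F [-0.9 -0.1 -0.7] w -0.0003 t 5.2
```

Grip width is 0, so it missed. Looking.

```bash
python3 - <<'E'
from h import *
c=shot('wrist','w3')
p=telemetry.get_obs()['eef_pos']
print('tcp px',proj(c,p),'tip',proj(c,p-[0,0,.017]), 'cam',(-c['camera_from_world'][:3,:3].T@c['camera_from_world'][:3,3]).round(3))
for z in(.06,.07,.08,.09):print(z,proj(c,[.6253,.0765,z]).round(0))
E
```

```text
tcp px [255.92927393 230.43199797] tip [256.02618269 219.89953757] cam [0.572 0.034 0.241]
0.06 [258. 212.]
0.07 [258. 217.]
0.08 [258. 223.]
0.09 [258. 229.]
```

View pics/w3.png

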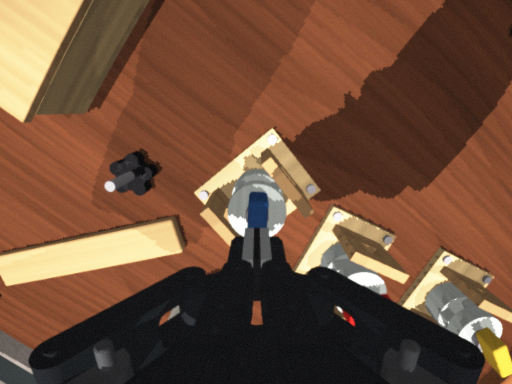

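```bash
python3 - <<'E'
from h import *
c=load('w3'); im=c['color'][:,:,::-1].copy()
c0=np.array([.6253,.0765]); 
for a in(37,127):
  for s in(-1,1):
    l=.018 if a==37 else .006
    d=np.array([np.cos(np.radians(a)),np.sin(np.radians(a))])*l*s
    print(a,s,proj(c,[*(c0+d),.09]).round(0))
A=cv2.resize(im[170:290,198:318],(480,480),interpolation=cv2.INTER_CUBIC)
b=load('w2')['color'][:,:,::-1][170:290,198:318]
B=cv2.resize(b,(300,300),interpolation=cv2.INTER_CUBIC); B=cv2.copyMakeBorder(B,0,180,0,0,cv2.BORDER_CONSTANT)
cv2.imwrite('pics/z3.png',np.hstack([A,B]))
E
```

```text
37 -1 [259. 201.]
37 1 [258. 256.]
127 -1 [249. 229.]
127 1 [268. 230.]
```

View pics/z3.png

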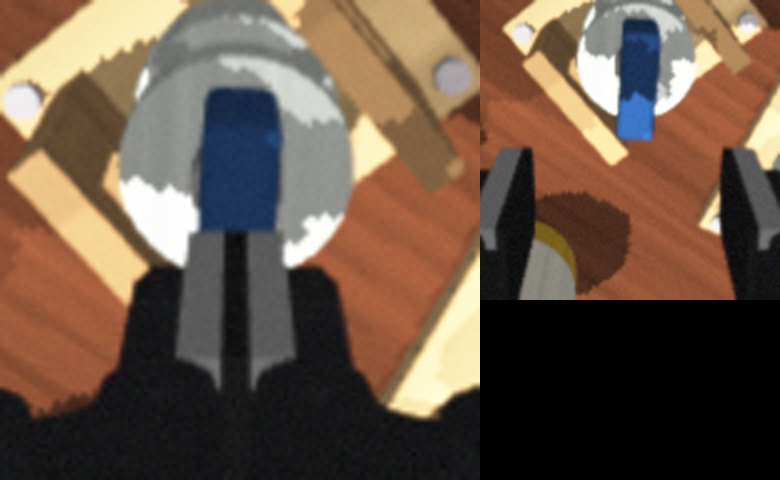

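The fingers (tip at about (257,228)) closed over the knob's far end rather than around it. The tips seem higher than I assumed, so I'm probing down gently with the fingers shut.

apply_moves([
  [[0, 0, 0, 0], [0, 0, 0, 0], [0, 0, 0, 0], [0, 0, 0, 0], [0, 0, 0, 0], [0, 0, 1, 0], [0, 0, 1, 0], [0, 0, 1, 0], [0, 0, 1, 0], [0, 0, 1, 0]],
])

```text
clock: 6.25
eef_pos: [0.628, 0.0766, 0.0814]
tool_rot: [0.439, 0.898, -0.005, -0.001]
ft_force: [0.4, 0.0, 0.2]
grip_width: 0.0001
```

```bash
python3 -c "
from h import *
plan(.6253,.0765,.085,77.1)"
```

```text
pos [0.628  0.0766 0.0814] shift tool mm [ 1.6 -2.2 -3.6] yaw now 127.9 turn about tool z 50.8 or -129.2; q6 -31 tilt 0.54 F [0.4 0.  0.2] w 0.0001 t 6.2
```

apply_moves([
  [[0, 0, 1, 0], [0, 0, 1, 0], [0, 0, 1, 0], [0, 0, 1, 0], [0, 0, 1, 0], [0, 0, 1, 0], [0, 0, 1, 0], [0, 0, 1, 0], [0, 0, 1, 0], [0, 0, 1, 0]],
])

```text
clock: 7.25
eef_pos: [0.628, 0.0766, 0.0781]
tool_rot: [0.439, 0.898, -0.003, 0.001]
ft_force: [-2.1, 0.4, 5.8]
grip_width: -0.0
```

```bash
python3 - <<'E'
from h import *
plan(.6253,.0765,.085,77.1)
c=shot('wrist','w4'); t=shot('scene','s4')
A=cv2.resize(c['color'][:,:,::-1][160:290,188:318],(400,400),interpolation=cv2.INTER_CUBIC)
u=proj(t,[.6253,.0765,.09]).astype(int); print(u)
x,y=u; B=cv2.resize(t['color'][:,:,::-1][y-50:y+50,x-50:x+50],(400,400),interpolation=cv2.INTER_CUBIC)
cv2.imwrite('pics/z4.png',np.hstack([A,B]))
E
```

```text
pos [0.628  0.0766 0.0781] shift tool mm [ 1.6 -2.3 -6.9] yaw now 127.9 turn about tool z 50.8 or -129.2; q6 -31 tilt 0.4 F [-2.1  0.4  5.8] w -0.0 t 7.2
[262 197]
```

View pics/z4.png

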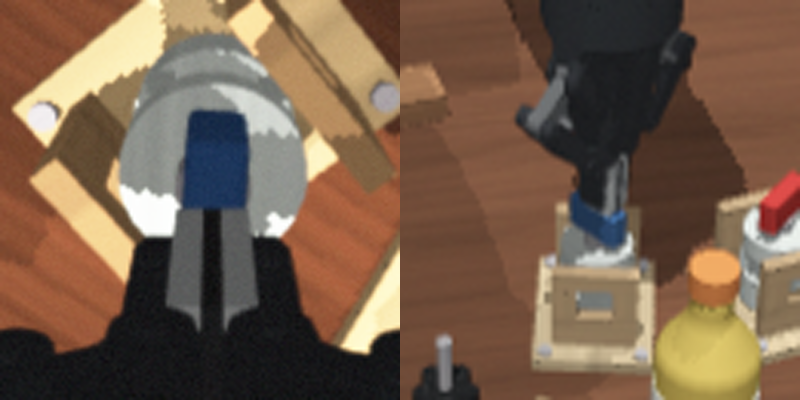

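Contact at TCP z≈0.078, with the tips standing on top of the knob (0.090). So the shut tips sit about 12 mm behind the TCP, not 17 mm ahead of it as the text says. I'll calibrate to that: raise, half open, then lower to z≈0.060.

apply_moves([
  [[0, 0, -12, 0], [0, 0, -12, 0], [0, 0, 0, 0], [0, 0, 0, 0], [0, 0, 0, 0], [0, 0, 0, 0], [0, 0, 0, 0], [0, 0, 0, 0], [0, 0, 0, 0], [0, 0, 0, 0]],
], hand=0)

```text
clock: 8.35
eef_pos: [0.6279, 0.0767, 0.1028]
tool_rot: [0.439, 0.898, -0.004, 0.0]
ft_force: [0.3, 0.4, 0.2]
grip_width: 0.0427
```

apply_moves([
  [[1.6, -2, 10, 0], [0, 0, 10, 0], [0, 0, 5, 0], [0, 0, 4, 0], [0, 0, 3, 0], [0, 0, 3, 0], [0, 0, 3, 0], [0, 0, 2, 0], [0, 0, 1, 0], [0, 0, 1, 0]],
])

```text
clock: 9.35
eef_pos: [0.6246, 0.0764, 0.0563]
tool_rot: [0.439, 0.898, -0.004, -0.0]
ft_force: [-0.3, 0.1, -0.1]
grip_width: 0.0424
```

```bash
python3 -c "
from h import *
plan(.6253,.0765,.060,77.1)"
```

```text
pos [0.6246 0.0764 0.0563] shift tool mm [-0.4  0.6 -3.7] yaw now 127.9 turn about tool z 50.8 or -129.2; q6 -31 tilt 0.46 F [-0.3  0.1 -0.1] w 0.0424 t 9.3
```

apply_moves([
  [[0, 0, -4, 0], [0, 0, 0, 0], [0, 0, 0, 0], [0, 0, 0, 0], [0, 0, 0, 0], [0, 0, 0, 0], [0, 0, 0, 0], [0, 0, 0, 0], [0, 0, 0, 0], [0, 0, 0, 0]],
], hand=-1)

```text
clock: 10.35
eef_pos: [0.6262, 0.0753, 0.0612]
tool_rot: [0.44, 0.898, -0.004, 0.002]
ft_force: [1.7, -1.2, -1.1]
grip_width: 0.0105
```

```bash
python3 -c "
from h import *
plan(.6253,.0765,.060,77.1)"
```

```text
pos [0.6262 0.0753 0.0612] shift tool mm [1.5 0.  1.2] yaw now 127.8 turn about tool z 50.7 or -129.3; q6 -31 tilt 0.49 F [ 1.7 -1.2 -1.1] w 0.0105 t 10.3
```

Gripped (width 0.0105). Turning to yaw 77.

apply_moves([
  [[0, 0, 0, 8], [0, 0, 0, 8], [0, 0, 0, 8], [0, 0, 0, 8], [0, 0, 0, 8], [0, 0, 0, 8], [0, 0, 0, 0], [0, 0, 0, 0], [0, 0, 0, 0], [0, 0, 0, 0]],
])

```text
clock: 11.35
eef_pos: [0.6266, 0.0738, 0.0612]
tool_rot: [0.776, 0.631, -0.003, 0.004]
ft_force: [1.1, -2.0, -0.2]
grip_width: 0.0104
```

```bash
python3 -c "
from h import *
plan(.6253,.0765,.060,77.1)"
```

```text
pos [0.6266 0.0738 0.0612] shift tool mm [ 2.4 -1.8  1.2] yaw now 78.2 turn about tool z 1.1 or -178.9; q6 19 tilt 0.56 F [ 1.1 -2.  -0.2] w 0.0104 t 11.3
```

apply_moves([
  [[0, 0, 0, 0], [0, 0, 0, 0], [0, 0, 0, 0], [0, 0, 0, 0], [0, 0, -15, 0], [0, 0, -15, 0], [0, 0, -20, 0], [0, 0, -25, 0], [0, 0, 0, 0], [0, 0, 0, 0]],
], hand=0)

```text
clock: 12.35
eef_pos: [0.6245, 0.0764, 0.1379]
tool_rot: [0.774, 0.633, -0.004, 0.002]
ft_force: [-0.3, 0.3, 0.5]
grip_width: 0.0426
```

```bash
python3 -c "
from h import *
plan(.630,.183,.13,47)"
```

```text
pos [0.6245 0.0764 0.1379] shift tool mm [105.6 -15.9   6.9] yaw now 78.5 turn about tool z 31.5 or -148.5; q6 19 tilt 0.57 F [-0.3  0.3  0.5] w 0.0426 t 12.3
```

apply_moves([
  [[35, -5, 2, 0], [35, -5, 2, 0], [35, -5, 3, 0], [0, 0, 0, 8], [0, 0, 0, 8], [0, 0, 0, 8], [0, 0, 0, 7], [0, 0, 0, 0], [0, 0, 0, 0], [0, 0, 0, 0]],
])

```text
clock: 13.35
eef_pos: [0.6254, 0.1853, 0.1175]
tool_rot: [0.918, 0.396, -0.012, 0.002]
ft_force: [0.0, -0.4, -0.4]
grip_width: 0.0429
```

```bash
python3 - <<'E'
from h import *
plan(.630,.183,.06,47)
c=shot('wrist','w5')
for nm,lo,hi in(('r',(0,180,110),(6,255,255)),('b',(105,120,40),(125,255,255))):
  for P,ce,a in comps(c,lo,hi,None,60):
    W=np.array([onz(c,*p,.085)[:2] for p in P]); print(nm,ce.round(1),a,W.mean(0).round(4),np.degrees(axis(W)).round(1))
E
```

```text
pos [0.6254 0.1853 0.1175] shift tool mm [ 2.8  5.2 57.4] yaw now 46.6 turn about tool z -0.4 or 179.6; q6 60 tilt 1.38 F [ 0.  -0.4 -0.4] w 0.0429 t 13.3
r [258.2 220.8] 694 [0.6312 0.1834] 135.0
```

apply_moves([
  [[2.8, 5.2, 13, 0], [0, 0, 13, 0], [0, 0, 10, 0], [0, 0, 8, 0], [0, 0, 4, 0], [0, 0, 3, 0], [0, 0, 0, 0], [0, 0, 0, 0], [0, 0, 0, 0], [0, 0, 0, 0]],
])

```text
clock: 14.4
eef_pos: [0.6303, 0.1824, 0.0611]
tool_rot: [0.918, 0.396, -0.012, 0.002]
ft_force: [-1.4, -1.4, 1.5]
grip_width: 0.0429
```

apply_moves([
  [[0, 0, 0, 0], [0, 0, 0, 0], [0, 0, 0, 0], [0, 0, 0, 0], [0, 0, 0, 0], [0, 0, 0, 0], [0, 0, 0, 0], [0, 0, 0, 0], [0, 0, 0, 0], [0, 0, 0, 0]],
], hand=-1)

```text
clock: 15.4
eef_pos: [0.6302, 0.1815, 0.0622]
tool_rot: [0.918, 0.396, -0.012, 0.003]
ft_force: [-0.7, -2.3, 0.8]
grip_width: 0.0103
```

```bash
python3 -c "
from h import *
plan(.630,.183,.06,101.5)"
```

```text
pos [0.6302 0.1815 0.0622] shift tool mm [ 1.  -1.2  2.2] yaw now 46.7 turn about tool z -54.8 or 125.2; q6 60 tilt 1.44 F [-0.7 -2.3  0.8] w 0.0103 t 15.4
```

Gripped. Turning −55° with 6 rows of −8 (which overshoots slightly) plus a bit more.

apply_moves([
  [[0, 0, 0, -8], [0, 0, 0, -8], [0, 0, 0, -8], [0, 0, 0, -8], [0, 0, 0, -8], [0, 0, 0, -8], [0, 0, 0, -5], [0, 0, 0, 0], [0, 0, 0, 0], [0, 0, 0, 0]],
])

```text
clock: 16.4
eef_pos: [0.6305, 0.1823, 0.0622]
tool_rot: [0.631, 0.775, -0.012, -0.003]
ft_force: [-1.5, -1.9, 0.3]
grip_width: 0.01
```

```bash
python3 -c "
from h import *
plan(.630,.183,.06,101.5)"
```

```text
pos [0.6305 0.1823 0.0622] shift tool mm [ 0.8 -0.3  2.2] yaw now 101.7 turn about tool z 0.2 or -179.8; q6 5 tilt 1.39 F [-1.5 -1.9  0.3] w 0.01 t 16.4
```

apply_moves([
  [[0, 0, 0, 0], [0, 0, 0, 0], [0, 0, 0, 0], [0, 0, 0, 0], [0, 0, -15, 0], [0, 0, -15, 0], [0, 0, -20, 0], [0, 0, -25, 0], [0, 0, 0, 0], [0, 0, 0, 0]],
], hand=0)

```text
clock: 17.4
eef_pos: [0.6321, 0.1845, 0.1383]
tool_rot: [0.632, 0.775, -0.011, -0.004]
ft_force: [-0.5, 0.0, 0.2]
grip_width: 0.0425
```

```bash
python3 -c "
from h import *
plan(.597,.302,.13,158)"
```

```text
pos [0.6321 0.1845 0.1383] shift tool mm [122.2 -10.7   7.5] yaw now 101.6 turn about tool z -56.4 or 123.6; q6 5 tilt 1.37 F [-0.5  0.   0.2] w 0.0425 t 17.4
```

apply_moves([
  [[41, -3, 2, 0], [41, -3, 2, 0], [41, -3, 2, 0], [0, 0, 0, -8], [0, 0, 0, -8], [0, 0, 0, -8], [0, 0, 0, -8], [0, 0, 0, -8], [0, 0, 0, -8], [0, 0, 0, -7]],
])

```text
clock: 18.4
eef_pos: [0.5922, 0.3057, 0.1172]
tool_rot: [0.185, 0.983, -0.013, -0.016]
ft_force: [-0.3, 1.1, 0.5]
grip_width: 0.0428
```

```bash
python3 - <<'E'
from h import *
plan(.597,.302,.06,158)
c=shot('wrist','w6')
for nm,lo,hi in(('y',(20,150,60),(35,255,255)),):
  for P,ce,a in comps(c,lo,hi,(200,150,310,260),60):
    W=np.array([onz(c,*p,.085)[:2] for p in P]); print(nm,ce.round(1),a,W.mean(0).round(4),np.degrees(axis(W)).round(1))
E
```

```text
pos [0.5922 0.3057 0.1172] shift tool mm [-7.3  0.2 57. ] yaw now 158.7 turn about tool z 0.7 or -179.3; q6 -41 tilt 2.36 F [-0.3  1.1  0.5] w 0.0428 t 18.4
y [247.5 214.1] 617 [0.5985 0.3042] 67.8
```

apply_moves([
  [[-7.5, 1.3, 13, 0], [0, 0, 13, 0], [0, 0, 10, 0], [0, 0, 8, 0], [0, 0, 4, 0], [0, 0, 3, 0], [0, 0, 0, 0], [0, 0, 0, 0], [0, 0, 0, 0], [0, 0, 0, 0]],
])

```text
clock: 19.45
eef_pos: [0.5977, 0.3016, 0.0578]
tool_rot: [0.189, 0.982, -0.015, -0.017]
ft_force: [-0.1, -0.1, 0.3]
grip_width: 0.0426
```

apply_moves([
  [[0, 0, 0, 0], [0, 0, 0, 0], [0, 0, 0, 0], [0, 0, 0, 0], [0, 0, 0, 0], [0, 0, 0, 0], [0, 0, 0, 0], [0, 0, 0, 0], [0, 0, 0, 0], [0, 0, 0, 0]],
], hand=-1)

```text
clock: 20.45
eef_pos: [0.5967, 0.3026, 0.059]
tool_rot: [0.188, 0.982, -0.015, -0.017]
ft_force: [-1.6, 0.9, -0.1]
grip_width: 0.0103
```

```bash
python3 -c "
from h import *
plan(.598,.303,.06,101.2)"
```

```text
pos [0.5967 0.3026 0.059 ] shift tool mm [-1.1  0.8 -1. ] yaw now 158.3 turn about tool z 57.1 or -122.9; q6 -41 tilt 2.62 F [-1.6  0.9 -0.1] w 0.0103 t 20.4
```

apply_moves([
  [[0, 0, 0, 8], [0, 0, 0, 8], [0, 0, 0, 8], [0, 0, 0, 8], [0, 0, 0, 8], [0, 0, 0, 8], [0, 0, 0, 7], [0, 0, 0, 0], [0, 0, 0, 0], [0, 0, 0, 0]],
])

```text
clock: 21.45
eef_pos: [0.5978, 0.3016, 0.059]
tool_rot: [0.635, 0.772, -0.02, -0.011]
ft_force: [-1.7, -1.9, -0.1]
grip_width: 0.0105
```

```bash
python3 -c "
from h import *
plan(.598,.303,.06,101.2)"
```

```text
pos [0.5978 0.3016 0.059 ] shift tool mm [ 1.4  0.4 -1. ] yaw now 101.2 turn about tool z 0.0 or -180.0; q6 15 tilt 2.57 F [-1.7 -1.9 -0.1] w 0.0105 t 21.4
```

apply_moves([
  [[0, 0, 0, 0], [0, 0, 0, 0], [0, 0, 0, 0], [0, 0, 0, 0], [0, 0, -15, 0], [0, 0, -15, 0], [0, 0, -20, 0], [0, 0, -25, 0], [0, 0, -25, 0], [0, 0, 0, 0]],
], hand=0)

```text
clock: 22.45
eef_pos: [0.6027, 0.3028, 0.1609]
tool_rot: [0.633, 0.774, -0.021, -0.009]
ft_force: [0.1, 0.3, 0.3]
grip_width: 0.0431
```

```bash
python3 -c "
from h import *
plan(.54,-.235,.17,91.5)
c=load('top0')
print([c['color'][int(v*.64),int(u*.64)].tolist() for u,v in((588,325),(520,300))])
for P,ce,a in comps(c,(0,60,20),(20,255,90),(360,195,390,225),20):
    W=np.array([onz(c,*p,.085)[:2] for p in P]);print(ce,a,W.mean(0),np.ptp(W,0))
"
```

```text
pos [0.6027 0.3028 0.1609] shift tool mm [-514.7 -168.3    5.1] yaw now 101.5 turn about tool z 10.0 or -170.0; q6 15 tilt 2.61 F [0.1 0.3 0.3] w 0.0431 t 22.4
[[131, 83, 62], [236, 195, 141]]
[372.46153846 211.96153846] 26 [ 0.51351407 -0.22930422] [0.03126554 0.00306824]
```

apply_moves([
  [[-25, -11, -1, 0], [-25, -11, -1, 0], [-25, -11, -1, 0], [-25, -11, -1, 0], [-25, -11, -1, 0], [-25, -11, -1, 0], [-25, -11, -1, 0], [-25, -11, -1, 0], [-25, -11, -1, 0], [-25, -11, -1, 0]],
])

```text
clock: 23.45
eef_pos: [0.5417, 0.0302, 0.1714]
tool_rot: [0.629, 0.777, -0.023, -0.01]
ft_force: [0.3, 0.5, -0.1]
grip_width: 0.0428
```

apply_moves([
  [[-25, -10, -1, 2], [-25, -10, -1, 2], [-25, -10, -1, 2], [-25, -10, -1, 2], [-25, -10, -1, 2], [-25, -10, -1, 0], [-25, -10, -1, 0], [-25, -10, -1, 0], [-25, -10, -1, 0], [0, 0, 0, 0]],
])

```text
clock: 24.45
eef_pos: [0.4651, -0.213, 0.1828]
tool_rot: [0.697, 0.716, -0.027, -0.009]
ft_force: [1.0, 0.2, -0.3]
grip_width: 0.043
```

```bash
python3 -c "
from h import *
plan(.48,-.235,.17,91.)
c=shot('wrist','w7')"
```

```text
pos [ 0.4651 -0.213   0.1828] shift tool mm [-22.1  15.   12.6] yaw now 91.6 turn about tool z 0.6 or -179.4; q6 -25 tilt 3.3 F [ 1.   0.2 -0.3] w 0.043 t 24.4
```

View pics/w7.png

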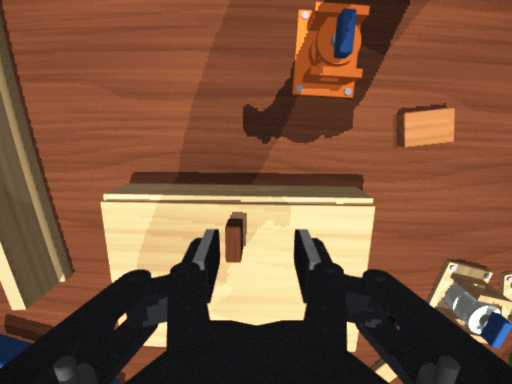

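Wrist view: the grip's top runs from about (228,222) to (242,262), and the lid's near edge from (102,200) to (374,206).

```bash
python3 - <<'E'
from h import *
c=load('w7'); o=telemetry.get_obs(); r=R.from_quat(o['tool_rot']).as_matrix(); print('toolz',r[:,2].round(3))
A,B=onz(c,102,201,.066),onz(c,374,206,.066); print(A.round(4),B.round(4),np.linalg.norm(B-A),np.degrees(np.arctan2(*(B-A)[1::-1]))-90)
for uv in((226,218),(243,218),(226,262),(241,262)): print(onz(c,*uv,.092).round(4))
h=cv2.cvtColor(c['color'],cv2.COLOR_RGB2HSV)
for P,ce,a in comps(c,(0,100,20),(12,255,140),(222,210,248,265),20):
    print(ce,a,P.min(0),P.max(0))
E
```

```text
toolz [-0.052 -0.025 -0.998]
[ 0.4852 -0.3813  0.066 ] [ 0.4806 -0.0901  0.066 ] 0.29128948435968605 0.9083978410844651
[ 0.4899 -0.2426  0.092 ]
[ 0.4893 -0.2261  0.092 ]
[ 0.5371 -0.2426  0.092 ]
[ 0.5365 -0.2274  0.092 ]
[233.57443609 240.06165414] 665 [225 219] [242 261]
```

```bash
sed -i "s/print('pos',np/print('tz',r[:2,2].round(3),'pos',np/" h.py; python3 -c "
from h import *
plan(.508,-.2347,.100,91.)"
```

```text
tz [-0.052 -0.025] pos [ 0.4654 -0.2117  0.1826] shift tool mm [-22.3  46.2  80.8] yaw now 91.6 turn about tool z 0.6 or -179.4; q6 -24 tilt 3.28 F [-0.3 -0.5  0.1] w 0.0429 t 24.5
```

apply_moves([
  [[-4, 8, 14, 0], [-4, 8, 14, 0], [-4, 8, 14, 0], [-4, 8, 14, 0], [-3, 7, 12, 0], [-2, 5, 8, 0], [0, 2, 3, 0], [0, 0, 0, 0], [0, 0, 0, 0], [0, 0, 0, 0]],
])

```text
clock: 25.5
eef_pos: [0.5119, -0.2307, 0.0904]
tool_rot: [0.695, 0.719, -0.027, -0.013]
ft_force: [0.1, -0.6, 0.2]
grip_width: 0.0427
```

```bash
python3 -c "
from h import *
plan(.508,-.2347,.061,91.)
c=shot('wrist','w8')
for P,ce,a in comps(c,(0,100,20),(12,255,140),(200,150,310,265),150):
    print(ce,a,P.min(0),P.max(0), onz(c,ce[0],ce[1],.085))
"
```

```text
tz [-0.057 -0.022] pos [ 0.5119 -0.2307  0.0904] shift tool mm [-3.2 -2.3 29.7] yaw now 92.0 turn about tool z 1.0 or -179.0; q6 -25 tilt 3.47 F [ 0.1 -0.6  0.2] w 0.0427 t 25.5
[257.52919255 153.22484472] 805 [200 150] [309 158] [ 0.46435077 -0.23046345  0.085     ]
[245.73119686 232.70438195] 1529 [233 200] [259 264] [ 0.51542763 -0.23622604  0.085     ]
```

apply_moves([
  [[-4, -2, 7, 0], [0, 0, 7, 0], [0, 0, 6, 0], [0, 0, 4, 0], [0, 0, 2, 0], [0, 0, 0, 0], [0, 0, 0, 0], [0, 0, 0, 0], [0, 0, 0, 0], [0, 0, 0, 0]],
])

```text
clock: 26.55
eef_pos: [0.5087, -0.2363, 0.0643]
tool_rot: [0.695, 0.719, -0.027, -0.011]
ft_force: [-0.6, 0.6, -0.2]
grip_width: 0.0425
```

apply_moves([
  [[0, 0, 0, 0], [0, 0, 0, 0], [0, 0, 0, 0], [0, 0, 0, 0], [0, 0, 0, 0], [0, 0, 0, 0], [0, 0, 0, 0], [0, 0, 0, 0], [0, 0, 0, 0], [0, 0, 0, 0]],
], hand=-1)

```text
clock: 27.55
eef_pos: [0.5091, -0.2382, 0.065]
tool_rot: [0.696, 0.717, -0.028, -0.01]
ft_force: [-0.2, -1.0, -0.4]
grip_width: 0.0144
```

```bash
python3 -c "
from h import *
o=telemetry.get_obs()['eef_pos']
plan(o[0]+.165,o[1]+.0029,o[2],91.)"
```

```text
tz [-0.052 -0.026] pos [ 0.5091 -0.2382  0.065 ] shift tool mm [ -2.1 164.8  -8.7] yaw now 91.8 turn about tool z 0.8 or -179.2; q6 -25 tilt 3.35 F [-0.2 -1.  -0.4] w 0.0144 t 27.6
```

apply_moves([
  [[0, 15, -1, 0], [0, 15, -1, 0], [0, 15, -1, 0], [0, 15, -1, 0], [0, 15, -1, 0], [0, 15, -1, 0], [0, 15, -1, 0], [0, 15, -1, 0], [0, 15, -1, 0], [0, 0, 0, 0]],
])

```text
clock: 28.55
eef_pos: [0.6404, -0.236, 0.0651]
tool_rot: [0.697, 0.716, -0.034, -0.015]
ft_force: [2.3, -1.4, 0.6]
grip_width: 0.0147
```

```bash
python3 -c "
from h import *
plan(.674,-.235,.065,91.)"
```

```text
tz [-0.068 -0.028] pos [ 0.6404 -0.236   0.0651] shift tool mm [ 0.1 33.6 -2.2] yaw now 91.6 turn about tool z 0.6 or -179.4; q6 -20 tilt 4.19 F [ 2.3 -1.4  0.6] w 0.0147 t 28.6
```

apply_moves([
  [[0, 8, -0.5, 0], [0, 8, -0.5, 0], [0, 8, -0.5, 0], [0, 6, -0.5, 0], [0, 5, 0, 0], [0, 5, 0, 0], [0, 4, 0, 0], [0, 0, 0, 0], [0, 0, 0, 0], [0, 0, 0, 0]],
])

```text
clock: 29.55
eef_pos: [0.6663, -0.2355, 0.0651]
tool_rot: [0.698, 0.714, -0.045, -0.029]
ft_force: [-1.8, -0.9, 1.6]
grip_width: 0.0142
```

```bash
python3 -c "
from h import *
plan(.674,-.235,.065,91.)"
```

```text
tz [-0.105 -0.025] pos [ 0.6663 -0.2355  0.0651] shift tool mm [ 0.3  7.7 -0.7] yaw now 91.4 turn about tool z 0.4 or -179.6; q6 -19 tilt 6.17 F [-1.8 -0.9  1.6] w 0.0142 t 29.6
```

Lid open by about 157 mm (>140), at the edge of reach, and the tool tilt has grown to 6°. Releasing and retreating to see into the box.

apply_moves([
  [[0, 0, 0, 0], [0, 0, 0, 0], [0, 0, 0, 0], [0, 0, 0, 0], [0, -1, -15, 0], [0, -2, -15, 0], [0, -3, -20, 0], [0, -3, -20, 0], [0, -3, -20, 0], [0, 0, 0, 0]],
], hand=0)

```text
clock: 30.55
eef_pos: [0.6638, -0.2316, 0.156]
tool_rot: [0.696, 0.716, -0.046, -0.03]
ft_force: [0.5, -0.4, 0.9]
grip_width: 0.0426
```

```bash
python3 -c "
from h import *
plan(.48,-.237,.20,91.)"
```

```text
tz [-0.108 -0.025] pos [ 0.6638 -0.2316  0.156 ] shift tool mm [  -0.8 -187.6  -23.8] yaw now 91.7 turn about tool z 0.7 or -179.3; q6 -19 tilt 6.35 F [ 0.5 -0.4  0.9] w 0.0426 t 30.6
```

apply_moves([
  [[0, -40, -5, 0], [0, -40, -5, 0], [0, -40, -5, 0], [0, -40, -5, 0], [0, -20, -3, 0], [0, 0, 0, 0], [0, 0, 0, 0], [0, 0, 0, 0], [0, 0, 0, 0], [0, 0, 0, 0]],
])

```text
clock: 31.55
eef_pos: [0.482, -0.2338, 0.183]
tool_rot: [0.694, 0.717, -0.049, -0.037]
ft_force: [-0.0, 0.1, 0.3]
grip_width: 0.043
```

```bash
python3 -c "
from h import *
plan(.48,-.237,.20,91.)
c=shot('wrist','w9')
g=c['color'][:,:,::-1].astype(float); g=(255*(g/255)**.6).astype('uint8'); cv2.imwrite('pics/w9g.png',cv2.resize(g,(768,576)))"
```

```text
tz [-0.122 -0.019] pos [ 0.482  -0.2338  0.183 ] shift tool mm [ -3.4  -4.2 -16.5] yaw now 92.0 turn about tool z 1.0 or -179.0; q6 -25 tilt 7.12 F [-0.   0.1  0.3] w 0.043 t 31.6
```

View pics/w9g.png

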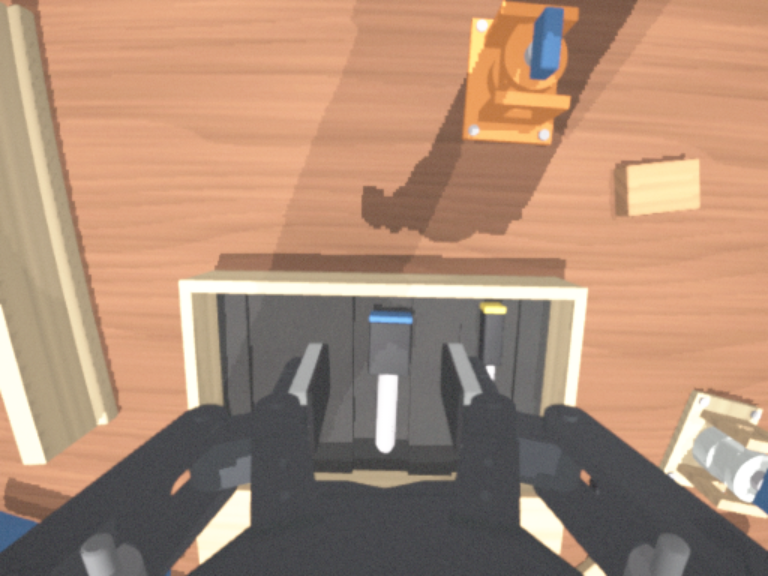

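The brightened view shows the large pin in the middle lane (blue butt (391,318), tip (385,450)) and the small pin in the +y lane (yellow butt (493,308)). The −y lane shows no butt or shank, so the medium pin seems absent; I'll check that by feel. Now measuring.

```bash
python3 - <<'E'
from h import *
c=load('w9')
A,B=onz(c,120,187.3,.058),onz(c,391.3,193.3,.058); yw=np.degrees(np.arctan2(*(B-A)[1::-1]))-90
print('rim',A[:2].round(4),B[:2].round(4),np.linalg.norm(B-A).round(4))
for nm,lo,hi in(('y',(20,120,50),(35,255,255)),('r',(0,180,90),(6,255,255)),('b',(105,120,40),(125,255,255))):
  for P,ce,a in comps(c,lo,hi,(150,195,370,320),8):
    u=P.mean(0); print(nm,a,P.min(0),P.max(0),'left/right',onz(c,P[:,0].min(),ce[1],.026)[:2].round(4),onz(c,P[:,0].max()+1,ce[1],.026)[:2].round(4))
print('Ltip',onz(c,385/1.5,450/1.5,.018),'Lshoulder',onz(c,388/1.5,375/1.5,.028))
print('Sshoulder',onz(c,491/1.5,366/1.5,.028))
E
```

```text
rim [ 0.48   -0.3832] [ 0.4757 -0.0889] 0.2943
y 99 [320 201] [337 209] left/right [ 0.4978 -0.1578] [ 0.497  -0.1362]
b 187 [246 207] [274 215] left/right [ 0.5089 -0.2463] [ 0.5076 -0.2114]
Ltip [ 0.63181252 -0.22927949  0.018     ] Lshoulder [ 0.55738664 -0.2292736   0.028     ]
Sshoulder [ 0.54649277 -0.14544296  0.028     ]
```

```bash
python3 -c "
from h import *
plan(.526,-.2293,.05,91.)"
```

```text
tz [-0.123 -0.019] pos [ 0.482  -0.2338  0.1829] shift tool mm [  4.9  60.1 126.4] yaw now 92.0 turn about tool z 1.0 or -179.0; q6 -25 tilt 7.12 F [-0.3  0.7 -0. ] w 0.0427 t 31.6
```

apply_moves([
  [[1.5, 18, 36, 1], [1.5, 18, 36, 0], [1.5, 18, 36, 0], [0, 4, 10, 0], [0, 0, 0, 0], [0, 0, 0, 0], [0, 0, 0, 0], [0, 0, 0, 0], [0, 0, 0, 0], [0, 0, 0, 0]],
], hand=0.4)

```text
clock: 32.6
eef_pos: [0.5326, -0.2327, 0.0623]
tool_rot: [0.7, 0.711, -0.048, -0.031]
ft_force: [-0.5, 0.1, 0.9]
grip_width: 0.0597
```

```bash
python3 - <<'E'
from h import *
plan(.526,-.2293,.005,91.)
c=shot('wrist','w10')
for nm,lo,hi in(('b',(105,120,30),(125,255,255)),):
  for P,ce,a in comps(c,lo,hi,(150,100,370,320),20):
    print(nm,a,P.min(0),P.max(0),onz(c,P[:,0].min(),ce[1],.026)[:2].round(4),onz(c,P[:,0].max()+1,ce[1],.026)[:2].round(4))
E
```

```text
tz [-0.11  -0.025] pos [ 0.5326 -0.2327  0.0623] shift tool mm [ 4.9 -0.2 57.6] yaw now 91.0 turn about tool z -0.0 or 180.0; q6 -22 tilt 6.49 F [-0.5  0.1  0.9] w 0.0597 t 32.6
b 464 [237 179] [284 189] [ 0.5094 -0.2468] [ 0.5087 -0.2116]
```

apply_moves([
  [[4.5, 0, 18, 0], [0, 0, 18, 0], [0, 0, 8, 0], [0, 0, 3, 0], [0, 0, 2, 0], [0, 0, 0, 0], [0, 0, 0, 0], [0, 0, 0, 0], [0, 0, 0, 0], [0, 0, 0, 0]],
])

```text
clock: 33.65
eef_pos: [0.5308, -0.2313, 0.0176]
tool_rot: [0.701, 0.711, -0.046, -0.026]
ft_force: [-0.1, 0.3, -0.4]
grip_width: 0.0595
```

```bash
python3 -c "
from h import *
plan(.526,-.2293,.003,91.)"
```

```text
tz [-0.101 -0.029] pos [ 0.5308 -0.2313  0.0176] shift tool mm [ 2.5 -3.3 15. ] yaw now 90.9 turn about tool z -0.1 or 179.9; q6 -22 tilt 6.0 F [-0.1  0.3 -0.4] w 0.0595 t 33.6
```

apply_moves([
  [[2, -3, 5, 0], [0, 0, 4, 0], [0, 0, 2, 0], [0, 0, 1, 0], [0, 0, 1, 0], [0, 0, 0, 0], [0, 0, 0, 0], [0, 0, 0, 0], [0, 0, 0, 0], [0, 0, 0, 0]],
])

```text
clock: 34.65
eef_pos: [0.5261, -0.2295, 0.0038]
tool_rot: [0.701, 0.711, -0.046, -0.026]
ft_force: [0.3, -0.4, 0.7]
grip_width: 0.0595
```

apply_moves([
  [[0, 0, 0, 0], [0, 0, 0, 0], [0, 0, 0, 0], [0, 0, 0, 0], [0, 0, 0, 0], [0, 0, 0, 0], [0, 0, 0, 0], [0, 0, 0, 0], [0, 0, 0, 0], [0, 0, 0, 0]],
], hand=-1)

```text
clock: 35.65
eef_pos: [0.5265, -0.2302, 0.0044]
tool_rot: [0.701, 0.711, -0.046, -0.025]
ft_force: [-0.3, 0.2, -0.0]
grip_width: 0.0323
```

```bash
python3 -c "
from h import *
plan(.526,-.2293,.003,91.)"
```

```text
tz [-0.1  -0.03] pos [ 0.5265 -0.2302  0.0044] shift tool mm [ 1.  -0.3  1.5] yaw now 90.9 turn about tool z -0.1 or 179.9; q6 -22 tilt 5.98 F [-0.3  0.2 -0. ] w 0.0323 t 35.6
```

Large pin gripped (0.0323 ≈ 34 mm handle). Lifting while drawing back.

apply_moves([
  [[0, -2, -10, 0], [0, -5, -20, 0], [0, -5, -35, 0], [0, -2, -35, 0], [0, 0, -35, 0], [0, 0, -15, 0], [0, 0, 0, 0], [0, 0, 0, 0], [0, 0, 0, 0], [0, 0, 0, 0]],
])

```text
clock: 36.65
eef_pos: [0.5233, -0.2234, 0.1601]
tool_rot: [0.701, 0.711, -0.047, -0.03]
ft_force: [0.4, 0.2, -0.2]
grip_width: 0.0322
```

```bash
python3 -c "
from h import *
plan(.47,.11,.15,77.1)"
```

```text
tz [-0.108 -0.025] pos [ 0.5233 -0.2234  0.1601] shift tool mm [334.3 -47.5   7.6] yaw now 90.9 turn about tool z 13.8 or -166.2; q6 -22 tilt 6.34 F [ 0.4  0.2 -0.2] w 0.0322 t 36.6
```

apply_moves([
  [[40, -6, 1, 0], [40, -6, 1, 0], [40, -6, 1, 0], [40, -6, 1, 0], [40, -6, 1, 0], [40, -6, 1, 0], [40, -6, 1, 0], [40, -6, 1, 0], [0, 0, 0, 7], [0, 0, 0, 6]],
])

```text
clock: 37.65
eef_pos: [0.4599, 0.1064, 0.1367]
tool_rot: [0.78, 0.622, -0.059, -0.032]
ft_force: [-0.6, 0.1, -1.5]
grip_width: 0.0321
```

apply_moves([
  [[0, 0, 0, 0], [0, 0, 0, 0], [0, 0, 0, 0], [0, 0, 0, 0], [0, 0, 0, 0], [0, 0, 0, 0], [0, 0, 0, 0], [0, 0, 0, 0], [0, 0, 0, 0], [0, 0, 0, 0]],
])

```text
clock: 38.65
eef_pos: [0.4582, 0.1048, 0.1342]
tool_rot: [0.778, 0.624, -0.061, -0.033]
ft_force: [-0.0, 0.3, -1.5]
grip_width: 0.0321
```

```bash
python3 -c "
from h import *
plan(.470,.110,.0264,77.1)
c=shot('wrist','w11'); shot('scene','s11')
cv2.imwrite('pics/w11g.png',c['color'][:,:,::-1])"
```

```text
tz [-0.137 -0.025] pos [0.4582 0.1048 0.1342] shift tool mm [ 13.5  24.1 105. ] yaw now 77.6 turn about tool z 0.5 or -179.5; q6 25 tilt 8.0 F [-0.   0.3 -1.5] w 0.0321 t 38.6
```

View pics/w11g.png

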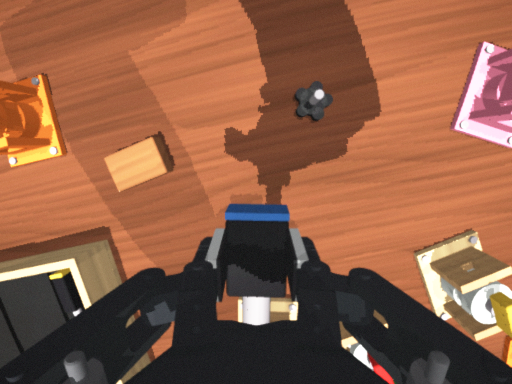

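```bash
python3 - <<'E'
from h import *
c=load('w11'); p=telemetry.get_obs()['eef_pos']; z=p[2]+.0236
d=np.array([np.cos(np.radians(-12.4)),np.sin(np.radians(-12.4))]); n=np.array([-d[1],d[0]])
for uv in((226,207),(288,207),(258,207),(227,297),(287,297),(257,297),(226,220),(289,220)):
    q=onz(c,*uv,z)[:2]-p[:2]; print(uv,'along',(q@d*1e3).round(1),'across',(q@n*1e3).round(1))
for uv in((246,322),(269,322)):
    q=onz(c,*uv,z-.0015)[:2]-p[:2]; print(uv,'along',(q@d*1e3).round(1),'across',(q@n*1e3).round(1))
E
```

```text
(226, 207) along -20.8 across -13.0
(288, 207) along -21.2 across 19.3
(258, 207) along -21.0 across 3.8
(227, 297) along 31.0 across -13.6
(287, 297) along 29.9 across 19.9
(257, 297) along 30.4 across 3.3
(226, 220) along -13.7 across -13.2
(289, 220) along -14.2 across 20.0
(246, 322) along 47.5 across -3.1
(269, 322) along 47.0 across 10.1
```

```bash
python3 -c "
from h import *
plan(.4797,.1078,.05,77.1)"
```

```text
tz [-0.137 -0.025] pos [0.4582 0.1048 0.1342] shift tool mm [12.1 31.  80.3] yaw now 77.6 turn about tool z 0.5 or -179.5; q6 25 tilt 8.0 F [ 1.1 -0.3 -1.1] w 0.0324 t 38.8
```

apply_moves([
  [[4, 10, 26, 0.5], [4, 10, 26, 0], [4, 8, 22, 0], [0, 2, 4, 0], [0, 0, 0, 0], [0, 0, 0, 0], [0, 0, 0, 0], [0, 0, 0, 0], [0, 0, 0, 0], [0, 0, 0, 0]],
])

```text
clock: 39.75
eef_pos: [0.4834, 0.1088, 0.056]
tool_rot: [0.781, 0.621, -0.057, -0.03]
ft_force: [0.7, 0.3, -1.0]
grip_width: 0.0325
```

```bash
python3 -c "
from h import *
plan(.4817,.1073,.0275,77.1)"
```

```text
tz [-0.127 -0.023] pos [0.4834 0.1088 0.056 ] shift tool mm [-0.4  2.1 28.5] yaw now 77.1 turn about tool z -0.0 or 180.0; q6 26 tilt 7.4 F [ 0.7  0.3 -1. ] w 0.0325 t 39.8
```

apply_moves([
  [[0, 2, 10, 0], [0, 0, 10, 0], [0, 0, 6, 0], [0, 0, 2, 0], [0, 0, 0, 0], [0, 0, 0, 0], [0, 0, 0, 0], [0, 0, 0, 0], [0, 0, 0, 0], [0, 0, 0, 0]],
])

```text
clock: 40.75
eef_pos: [0.4815, 0.1076, 0.0255]
tool_rot: [0.781, 0.621, -0.057, -0.03]
ft_force: [-0.0, 0.3, -1.6]
grip_width: 0.0323
```

```bash
python3 -c "
from h import *
d=np.array([np.cos(np.radians(-12.9)),np.sin(np.radians(-12.9))])
plan(*(np.array([.625,.0745])-.112*d),.0275,77.1)
c=shot('wrist','w12');s=shot('scene','s12')
u,v=proj(s,[.55,.09,.04]).astype(int)
A=cv2.resize(c['color'][200:384,180:364,::-1],(400,400),interpolation=cv2.INTER_CUBIC);B=cv2.resize(s['color'][v-50:v+50,u-50:u+50,::-1],(400,400),interpolation=cv2.INTER_CUBIC)
cv2.imwrite('pics/z12.png',np.hstack([A,B]))"
```

```text
tz [-0.127 -0.023] pos [0.4815 0.1076 0.0255] shift tool mm [-0.4 34.8 -6.1] yaw now 77.1 turn about tool z 0.0 or -180.0; q6 25 tilt 7.4 F [-0.   0.3 -1.6] w 0.0323 t 40.8
```

View pics/z12.png

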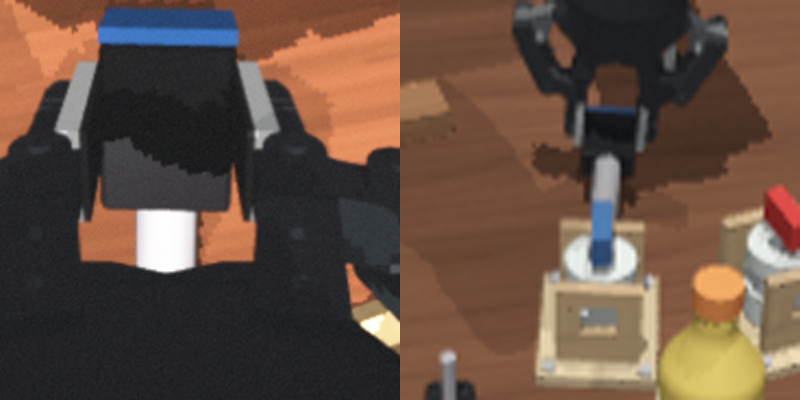

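The pin lies in line with the blue knob and bore. Advancing gently.

apply_moves([
  [[0, 0, -1.5, 0], [0, 6, -0.8, 0], [0, 6, -0.8, 0], [0, 6, -0.8, 0], [0, 5, -0.6, 0], [0, 5, -0.6, 0], [0, 5, -0.6, 0], [0, 0, 0, 0], [0, 0, 0, 0], [0, 0, 0, 0]],
])

```text
clock: 41.85
eef_pos: [0.5179, 0.0993, 0.0272]
tool_rot: [0.782, 0.621, -0.057, -0.03]
ft_force: [0.8, 0.4, -0.8]
grip_width: 0.0322
```

```bash
python3 -c "
from h import *
d=np.array([np.cos(np.radians(-12.9)),np.sin(np.radians(-12.9))])
plan(*(np.array([.625,.0745])-.082*d),.0275,77.1)"
```

```text
tz [-0.126 -0.023] pos [0.5179 0.0993 0.0272] shift tool mm [-0.3 27.8 -3.6] yaw now 77.1 turn about tool z -0.0 or 180.0; q6 24 tilt 7.37 F [ 0.8  0.4 -0.8] w 0.0322 t 41.9
```

apply_moves([
  [[0, 5, -0.7, 0], [0, 5, -0.7, 0], [0, 5, -0.7, 0], [0, 5, -0.7, 0], [0, 5, -0.7, 0], [0, 0, 0, 0], [0, 0, 0, 0], [0, 0, 0, 0], [0, 0, 0, 0], [0, 0, 0, 0]],
])

```text
clock: 42.85
eef_pos: [0.5441, 0.0933, 0.0277]
tool_rot: [0.781, 0.621, -0.057, -0.031]
ft_force: [0.2, 0.5, -1.7]
grip_width: 0.032
```

```bash
python3 -c "
from h import *
d=np.array([np.cos(np.radians(-12.9)),np.sin(np.radians(-12.9))])
plan(*(np.array([.625,.0745])-.062*d),.0275,77.1)"
```

```text
tz [-0.127 -0.023] pos [0.5441 0.0933 0.0277] shift tool mm [-0.2 20.9 -2.3] yaw now 77.1 turn about tool z -0.0 or 180.0; q6 23 tilt 7.41 F [ 0.2  0.5 -1.7] w 0.032 t 42.9
```

apply_moves([
  [[0, 5, -0.7, 0], [0, 5, -0.6, 0], [0, 4, -0.6, 0], [0, 2, -0.2, 0], [0, 1, -0.1, 0], [0, 1, -0.1, 0], [0, 1, -0.1, 0], [0, 1, -0.1, 0], [0, 1, -0.1, 0], [0, 1, -0.1, 0]],
])

```text
clock: 43.85
eef_pos: [0.5635, 0.0889, 0.0276]
tool_rot: [0.781, 0.621, -0.059, -0.034]
ft_force: [-4.4, 1.9, 1.5]
grip_width: 0.0324
```

```bash
python3 -c "
from h import *
d=np.array([np.cos(np.radians(-12.9)),np.sin(np.radians(-12.9))])
plan(*(np.array([.625,.0745])-.062*d),.0275,77.1)"
```

```text
tz [-0.135 -0.021] pos [0.5635 0.0889 0.0276] shift tool mm [-0.3  1.1  0. ] yaw now 77.2 turn about tool z 0.1 or -179.9; q6 22 tilt 7.83 F [-4.4  1.9  1.5] w 0.0324 t 43.9
```

apply_moves([
  [[0, 0, 0, 0], [0, 0, 0, 0], [0, 0, 0, 0], [0, 0, 0, 0], [0, 0, 0, 0], [0, 0, 0, 0], [0, 2, 0, 0], [0, 2, 0, 0], [0, 2, 0, 0], [0, 2, 0, 0]],
])

```text
clock: 44.85
eef_pos: [0.5633, 0.0889, 0.0268]
tool_rot: [0.78, 0.622, -0.065, -0.04]
ft_force: [-7.1, 2.1, 4.7]
grip_width: 0.0319
```

apply_moves([
  [[0, 0, 0, 0], [0, 0, 0, 0], [0, 0, 0, 0], [0, 0, 0, 0], [0, -1, -10, 0], [0, -3, -20, 0], [0, -5, -30, 0], [0, -5, -35, 0], [0, -5, -35, 0], [0, 0, 0, 0]],
], hand=0.4)

```text
clock: 45.85
eef_pos: [0.5685, 0.0946, 0.1659]
tool_rot: [0.781, 0.621, -0.061, -0.036]
ft_force: [0.0, 0.8, 0.3]
grip_width: 0.0599
```

```bash
python3 -c "
from h import *
plan(.527,-.14,.16,91)
c=shot('wrist','w13')
for P,ce,a in comps(c,(105,120,40),(125,255,255),None,30): print(a,P.min(0),P.max(0), onz(c,*ce,.048)[:2].round(4))
d=np.array([np.cos(np.radians(-12.9)),np.sin(np.radians(-12.9))]);q=np.array([.625,.0745])-.082*d
print('butt expected',q.round(4),proj(c,[*q,.045]).round(0))"
```

```text
tz [-0.14 -0.02] pos [0.5685 0.0946 0.1659] shift tool mm [-237.4   13.8   16.3] yaw now 77.2 turn about tool z -13.8 or 166.2; q6 22 tilt 8.15 F [0.  0.8 0.3] w 0.0599 t 45.9
164 [244 174] [275 179] [0.5473 0.0983]
478 [247 244] [259 284] [0.64   0.0705]
butt expected [0.5451 0.0928] [254. 175.]
```

Large pin's butt is at (259,176) against (254,175) expected, so it is home. Now the small pin.

apply_moves([
  [[-34, 2, 2, 0], [-34, 2, 2, 0], [-34, 2, 2, 0], [-34, 2, 2, 0], [-34, 2, 2, 0], [-34, 2, 2, 0], [-32, 2, 2, 0], [0, 0, 0, -7], [0, 0, 0, -6.5], [0, 0, 0, 0]],
])

```text
clock: 46.9
eef_pos: [0.5209, -0.1479, 0.152]
tool_rot: [0.699, 0.711, -0.061, -0.049]
ft_force: [-0.5, -0.5, 0.2]
grip_width: 0.0599
```

```bash
python3 - <<'E'
from h import *
plan(.522,-.146,.06,91)
c=shot('wrist','w14')
for nm,lo,hi in(('y',(20,120,40),(35,255,255)),('r',(0,180,90),(6,255,255))):
  for P,ce,a in comps(c,lo,hi,(60,100,440,330),20):
    print(nm,a,P.min(0),P.max(0),onz(c,P[:,0].min(),ce[1],.026)[:2].round(4),onz(c,P[:,0].max()+1,ce[1],.026)[:2].round(4))
print([proj(c,[.478,y,.058]).round(0).tolist() for y in(-.385,-.0886)])
E
```

```text
tz [-0.155 -0.019] pos [ 0.5209 -0.1479  0.152 ] shift tool mm [ 3.4 15.3 90.6] yaw now 91.1 turn about tool z 0.1 or -179.9; q6 -15 tilt 8.96 F [-0.5 -0.5  0.2] w 0.0599 t 46.9
y 80 [251 174] [267 180] [ 0.4985 -0.1547] [ 0.4981 -0.1366]
[[20.0, 155.0], [320.0, 160.0]]
```

apply_moves([
  [[3, 6, 30, 0], [0, 5, 30, 0], [0, 4, 20, 0], [0, 0, 4, 0], [0, 0, 0, 0], [0, 0, 0, 0], [0, 0, 0, 0], [0, 0, 0, 0], [0, 0, 0, 0], [0, 0, 0, 0]],
], hand=0)

```text
clock: 47.95
eef_pos: [0.5259, -0.1447, 0.0677]
tool_rot: [0.703, 0.707, -0.06, -0.045]
ft_force: [-0.3, -0.5, 1.0]
grip_width: 0.0426
```

```bash
python3 -c "
from h import *
plan(.522,-.147,.006,91)"
```

```text
tz [-0.147 -0.021] pos [ 0.5259 -0.1447  0.0677] shift tool mm [-1.1  5.2 61.7] yaw now 90.5 turn about tool z -0.5 or 179.5; q6 -14 tilt 8.57 F [-0.3 -0.5  1. ] w 0.0426 t 48.0
```

apply_moves([
  [[-1, 4, 18, 0], [0, 0, 18, 0], [0, 0, 12, 0], [0, 0, 5, 0], [0, 0, 2, 0], [0, 0, 1, 0], [0, 0, 0, 0], [0, 0, 0, 0], [0, 0, 0, 0], [0, 0, 0, 0]],
])

```text
clock: 48.95
eef_pos: [0.5256, -0.148, 0.0144]
tool_rot: [0.703, 0.707, -0.057, -0.041]
ft_force: [0.5, 0.1, 0.6]
grip_width: 0.0429
```

```bash
python3 -c "
from h import *
plan(.522,-.147,.006,91)"
```

```text
tz [-0.138 -0.024] pos [ 0.5256 -0.148   0.0144] shift tool mm [ 1.3 -2.4  8.8] yaw now 90.4 turn about tool z -0.6 or 179.4; q6 -14 tilt 8.05 F [0.5 0.1 0.6] w 0.0429 t 49.0
```

apply_moves([
  [[1, -2, 4, 0], [0, 0, 3, 0], [0, 0, 1, 0], [0, 0, 0, 0], [0, 0, 0, 0], [0, 0, 0, 0], [0, 0, 0, 0], [0, 0, 0, 0], [0, 0, 0, 0], [0, 0, 0, 0]],
])

```text
clock: 49.95
eef_pos: [0.5225, -0.1472, 0.0063]
tool_rot: [0.703, 0.707, -0.057, -0.041]
ft_force: [0.4, 0.5, -0.4]
grip_width: 0.0426
```

apply_moves([
  [[0, 0, 0, 0], [0, 0, 0, 0], [0, 0, 0, 0], [0, 0, 0, 0], [0, 0, 0, 0], [0, 0, 0, 0], [0, 0, 0, 0], [0, 0, 0, 0], [0, 0, 0, 0], [0, 0, 0, 0]],
], hand=-1)

```text
clock: 50.95
eef_pos: [0.5228, -0.1473, 0.0067]
tool_rot: [0.703, 0.707, -0.057, -0.04]
ft_force: [-0.2, -0.5, 0.1]
grip_width: 0.0141
```

```bash
python3 -c "
from h import *
plan(.522,-.147,.006,91)"
```

```text
tz [-0.137 -0.024] pos [ 0.5228 -0.1473  0.0067] shift tool mm [ 0.3 -0.7  0.8] yaw now 90.4 turn about tool z -0.6 or 179.4; q6 -14 tilt 7.99 F [-0.2 -0.5  0.1] w 0.0141 t 51.0
```

Small pin gripped (0.0141 ≈ 16 mm handle). Lifting and carrying to the yellow head.

apply_moves([
  [[0, -2, -10, 0], [0, -5, -20, 0], [0, -7, -35, 0], [0, -6, -35, 0], [0, -5, -35, 0], [0, 0, -15, 0], [0, 0, 0, 0], [0, 0, 0, 0], [0, 0, 0, 0], [0, 0, 0, 0]],
])

```text
clock: 51.95
eef_pos: [0.5151, -0.1429, 0.1648]
tool_rot: [0.703, 0.707, -0.058, -0.043]
ft_force: [-0.9, -0.7, -1.0]
grip_width: 0.0142
```

```bash
python3 -c "
from h import *
plan(.45,.273,.16,101.2)"
```

```text
tz [-0.143 -0.022] pos [ 0.5151 -0.1429  0.1648] shift tool mm [416.4 -62.1   4.8] yaw now 90.4 turn about tool z -10.8 or 169.2; q6 -14 tilt 8.31 F [-0.9 -0.7 -1. ] w 0.0142 t 52.0
```

apply_moves([
  [[40, -6, 0, 0], [40, -6, 0, 0], [40, -6, 0, 0], [40, -6, 0, 0], [40, -6, 0, 0], [40, -6, 0, 0], [40, -6, 0, 0], [40, -6, 0, 0], [40, -6, 0, 0], [40, -6, 0, 0]],
])

```text
clock: 52.95
eef_pos: [0.4459, 0.2641, 0.1513]
tool_rot: [0.707, 0.702, -0.069, -0.049]
ft_force: [1.0, 0.3, -0.1]
grip_width: 0.0142
```

apply_moves([
  [[0, 0, 0, -5.4], [0, 0, 0, -5.4], [0, 0, 0, 0], [0, 0, 0, 0], [0, 0, 0, 0], [0, 0, 0, 0], [0, 0, 0, 0], [0, 0, 0, 0], [0, 0, 0, 0], [0, 0, 0, 0]],
])

```text
clock: 53.95
eef_pos: [0.4415, 0.2671, 0.1451]
tool_rot: [0.635, 0.767, -0.069, -0.058]
ft_force: [0.7, -0.6, -1.0]
grip_width: 0.014
```

```bash
cat >> h.py <<'E'
S=np.array([.5973,.3018]); dS=np.array([np.cos(np.radians(11.2)),np.sin(np.radians(11.2))])
E
python3 - <<'E'
from h import *
plan(*(S-.142*dS),.055,101.2)
c=shot('wrist','w15'); p=telemetry.get_obs()['eef_pos']; z=p[2]+.0213
for P,ce,a in comps(c,(20,120,40),(35,255,255),(200,150,310,260),20):
    print(a,P.min(0),P.max(0))
    q=np.array([onz(c,ce[0],P[:,1].min(),z)[:2]-p[:2]]); print('butt along/across',q@dS*1e3,q@[-dS[1],dS[0]]*1e3)
g=c['color'][:,:,::-1].astype(float); g=(255*(g/255)**.6).astype('uint8'); cv2.imwrite('pics/w15g.png',cv2.resize(g,(768,576)))
E
```

```text
tz [-0.176 -0.032] pos [0.4415 0.2671 0.1451] shift tool mm [ 3.8 33.4 85.5] yaw now 100.8 turn about tool z -0.4 or 179.6; q6 18 tilt 10.32 F [ 0.7 -0.6 -1. ] w 0.014 t 54.0
399 [241 192] [271 205]
butt along/across [-26.64716807] [0.94237514]
```

View pics/w15g.png

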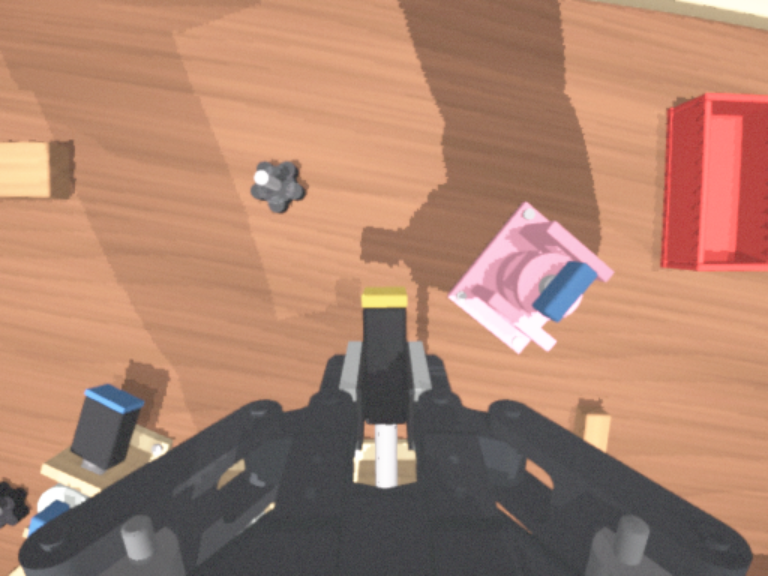

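apply_moves([
  [[1.5, 11, 28, -0.4], [1.5, 10, 26, 0], [0.5, 9, 22, 0], [0, 2, 4, 0], [0, 0, 0, 0], [0, 0, 0, 0], [0, 0, 0, 0], [0, 0, 0, 0], [0, 0, 0, 0], [0, 0, 0, 0]],
])

```text
clock: 55.0
eef_pos: [0.4618, 0.2765, 0.065]
tool_rot: [0.632, 0.77, -0.063, -0.056]
ft_force: [0.1, -0.7, -0.0]
grip_width: 0.014
```

```bash
python3 -c "
from h import *
plan(*(S-.141*dS),.0325,101.2)"
```

```text
tz [-0.166 -0.026] pos [0.4618 0.2765 0.065 ] shift tool mm [-1.7  2.3 32.6] yaw now 101.2 turn about tool z -0.0 or 180.0; q6 18 tilt 9.66 F [ 0.1 -0.7 -0. ] w 0.014 t 55.0
```

apply_moves([
  [[-1.6, 2, 12, 0], [0, 0, 12, 0], [0, 0, 5, 0], [0, 0, 1, 0], [0, 0, 0, 0], [0, 0, 0, 0], [0, 0, 0, 0], [0, 0, 0, 0], [0, 0, 0, 0], [0, 0, 0, 0]],
])

```text
clock: 56.0
eef_pos: [0.4587, 0.2743, 0.0325]
tool_rot: [0.632, 0.77, -0.063, -0.056]
ft_force: [-1.0, -0.2, -0.3]
grip_width: 0.0144
```

```bash
python3 -c "
from h import *
plan(*(S-.121*dS),.0325,101.2)
p=telemetry.get_obs()['eef_pos'][:2]-S; print('along',p@dS*1e3,'across',p@[-dS[1],dS[0]]*1e3)"
```

```text
tz [-0.166 -0.026] pos [0.4587 0.2743 0.0325] shift tool mm [ 0.1 20.  -3.4] yaw now 101.2 turn about tool z -0.0 or 180.0; q6 17 tilt 9.66 F [-1.  -0.2 -0.3] w 0.0144 t 56.0
along -141.2562822400288 across -0.05842729926691855
```

apply_moves([
  [[0, 4, -0.7, 0], [0, 4, -0.7, 0], [0, 4, -0.7, 0], [0, 4, -0.7, 0], [0, 4, -0.7, 0], [0, 0, 0, 0], [0, 0, 0, 0], [0, 0, 0, 0], [0, 0, 0, 0], [0, 0, 0, 0]],
])

```text
clock: 57.0
eef_pos: [0.4809, 0.2787, 0.0327]
tool_rot: [0.632, 0.77, -0.063, -0.056]
ft_force: [-0.8, 0.4, -0.6]
grip_width: 0.0141
```

```bash
python3 -c "
from h import *
plan(*(S-.091*dS),.0315,101.2)
p=telemetry.get_obs()['eef_pos'][:2]-S; print('along',p@dS*1e3,'across',p@[-dS[1],dS[0]]*1e3)"
```

```text
tz [-0.165 -0.026] pos [0.4809 0.2787 0.0327] shift tool mm [ 0.1 27.5 -3.4] yaw now 101.2 turn about tool z -0.0 or 180.0; q6 17 tilt 9.63 F [-0.8  0.4 -0.6] w 0.0141 t 57.0
along -118.67788957723647 across -0.08069241719484735
```

apply_moves([
  [[0, 4, -0.5, 0], [0, 4, -0.5, 0], [0, 4, -0.5, 0], [0, 4, -0.5, 0], [0, 4, -0.5, 0], [0, 4, -0.5, 0], [0, 0, 0, 0], [0, 0, 0, 0], [0, 0, 0, 0], [0, 0, 0, 0]],
])

```text
clock: 58.0
eef_pos: [0.5068, 0.2837, 0.0313]
tool_rot: [0.632, 0.77, -0.063, -0.056]
ft_force: [-0.1, -0.1, 0.0]
grip_width: 0.0142
```

```bash
python3 -c "
from h import *
plan(*(S-.056*dS),.0313,101.2)
p=telemetry.get_obs()['eef_pos'][:2]-S; print('along',p@dS*1e3,'across',p@[-dS[1],dS[0]]*1e3)"
```

```text
tz [-0.165 -0.026] pos [0.5068 0.2837 0.0313] shift tool mm [ 0.1 35.8 -6. ] yaw now 101.2 turn about tool z -0.0 or 180.0; q6 16 tilt 9.64 F [-0.1 -0.1  0. ] w 0.0142 t 58.0
along -92.2720935674658 across -0.13096570359200876
```

apply_moves([
  [[0, 4, -0.7, 0], [0, 4, -0.7, 0], [0, 4, -0.7, 0], [0, 4, -0.7, 0], [0, 4, -0.7, 0], [0, 4, -0.7, 0], [0, 0, 0, 0], [0, 0, 0, 0], [0, 0, 0, 0], [0, 0, 0, 0]],
])

```text
clock: 59.0
eef_pos: [0.5328, 0.2889, 0.0314]
tool_rot: [0.632, 0.77, -0.063, -0.056]
ft_force: [0.4, -0.3, -0.5]
grip_width: 0.0141
```

```bash
python3 -c "
from h import *
plan(*(S-.056*dS),.0313,101.2)
p=telemetry.get_obs()['eef_pos'][:2]-S; print('along',p@dS*1e3,'across',p@[-dS[1],dS[0]]*1e3)"
```

```text
tz [-0.166 -0.026] pos [0.5328 0.2889 0.0314] shift tool mm [ 0.2  9.6 -1.5] yaw now 101.2 turn about tool z -0.0 or 180.0; q6 15 tilt 9.65 F [ 0.4 -0.3 -0.5] w 0.0141 t 59.0
along -65.74132118089126 across -0.16274215614681523
```

apply_moves([
  [[0, 3, -0.5, 0], [0, 3, -0.5, 0], [0, 2, -0.3, 0], [0, 1, -0.2, 0], [0, 1, -0.1, 0], [0, 1, -0.1, 0], [0, 1, -0.1, 0], [0, 1.5, -0.1, 0], [0, 2, 0, 0], [0, 2, 0, 0]],
])

```text
clock: 60.0
eef_pos: [0.5417, 0.2906, 0.0307]
tool_rot: [0.632, 0.77, -0.071, -0.062]
ft_force: [-7.3, -1.4, 4.0]
grip_width: 0.0143
```

```bash
python3 -c "
from h import *
plan(*(S-.056*dS),.0313,101.2)
p=telemetry.get_obs()['eef_pos'][:2]-S; print('along',p@dS*1e3,'across',p@[-dS[1],dS[0]]*1e3)"
```

```text
tz [-0.184 -0.031] pos [0.5417 0.2906 0.0307] shift tool mm [ 0.2  0.6 -0.7] yaw now 101.2 turn about tool z 0.0 or -180.0; q6 15 tilt 10.74 F [-7.3 -1.4  4. ] w 0.0143 t 60.0
along -56.71038247792552 across -0.1587280064803696
```

Stopped at the expected depth, so the small pin is home. Releasing and rising.

apply_moves([
  [[0, 0, 0, 0], [0, 0, 0, 0], [0, 0, 0, 0], [0, 0, 0, 0], [0, -1, -10, 0], [0, -5, -20, 0], [0, -7, -30, 0], [0, -7, -35, 0], [0, -7, -35, 0], [0, 0, 0, 0]],
], hand=0)

```text
clock: 61.0
eef_pos: [0.5427, 0.2897, 0.1708]
tool_rot: [0.632, 0.77, -0.067, -0.059]
ft_force: [0.8, 0.1, 1.0]
grip_width: 0.0428
```

```bash
python3 - <<'E'
from h import *
plan(.50,-.25,.18,91)
c=shot('wrist','w16'); shot('top','t16')
for P,ce,a in comps(c,(20,120,40),(35,255,255),None,30): print(a,P.min(0),P.max(0), onz(c,*ce,.048)[:2].round(4))
q=S-.082*dS; print('butt expected',q.round(4),proj(c,[*q,.045]).round(0))
E
```

```text
tz [-0.176 -0.029] pos [0.5427 0.2897 0.1708] shift tool mm [-521.1 -146.6   14.1] yaw now 101.2 turn about tool z 10.2 or -169.8; q6 15 tilt 10.26 F [0.8 0.1 1. ] w 0.0428 t 61.0
70 [247 176] [262 180] [0.5187 0.2852]
180 [251 243] [263 269] [0.5974 0.3036]
butt expected [0.5169 0.2859] [256. 176.]
```

apply_moves([
  [[-45, -11, 0, 0], [-45, -11, 0, 0], [-45, -11, 0, 0], [-45, -11, 0, 0], [-45, -11, 0, 0], [-45, -11, 0, 0], [-45, -11, 0, 0], [-45, -11, 0, 0], [-45, -11, 0, 0], [-45, -11, 0, 0]],
])

```text
clock: 62.1
eef_pos: [0.5158, -0.1838, 0.1692]
tool_rot: [0.625, 0.773, -0.079, -0.07]
ft_force: [0.6, 0.1, 0.3]
grip_width: 0.0426
```

```bash
python3 -c "
from h import *
plan(.53,-.325,.10,91)"
```

```text
tz [-0.207 -0.035] pos [ 0.5158 -0.1838  0.1692] shift tool mm [-141.7   -1.    69.7] yaw now 102.0 turn about tool z 11.0 or -169.0; q6 -28 tilt 12.09 F [0.6 0.1 0.3] w 0.0426 t 62.1
```

apply_moves([
  [[-34, 0, 12, 0], [-34, 0, 12, 0], [-34, 0, 12, 0], [-34, 0, 12, 0], [0, 0, 0, 5.5], [0, 0, 0, 5.5], [0, 0, 0, 0], [0, 0, 0, 0], [0, 0, 0, 0], [0, 0, 0, 0]],
])

```text
clock: 63.1
eef_pos: [0.5237, -0.329, 0.1035]
tool_rot: [0.7, 0.704, -0.089, -0.074]
ft_force: [-0.4, -0.0, -0.6]
grip_width: 0.0425
```

```bash
python3 -c "
from h import *
plan(.537,-.325,.05,91)"
```

```text
tz [-0.229 -0.022] pos [ 0.5237 -0.329   0.1035] shift tool mm [ 5.  25.2 48.9] yaw now 90.5 turn about tool z -0.5 or 179.5; q6 -28 tilt 13.28 F [-0.4 -0.  -0.6] w 0.0425 t 63.1
```

apply_moves([
  [[4, 12, 24, 0], [0, 12, 24, 0], [0, 0, 0, 0], [0, 2, 12, 0], [0, 2, 12, 0], [0, 1, 8, 0], [0, 0, 3, 0], [0, 0, 0, 0], [0, 0, 0, 0], [0, 0, 0, 0]],
])

```text
clock: 64.1
eef_pos: [0.5359, -0.327, 0.0187]
tool_rot: [0.699, 0.706, -0.088, -0.069]
ft_force: [-0.4, 0.5, -1.0]
grip_width: 0.0425
```

```bash
python3 -c "
from h import *
plan(.533,-.325,.007,91)"
```

```text
tz [-0.22  -0.027] pos [ 0.5359 -0.327   0.0187] shift tool mm [ 2.4 -0.3 12. ] yaw now 90.7 turn about tool z -0.3 or 179.7; q6 -28 tilt 12.83 F [-0.4  0.5 -1. ] w 0.0425 t 64.1
```

apply_moves([
  [[2, 0, 5, 0], [0, 0, 4, 0], [0, 0, 2, 0], [0, 0, 0, 0], [0, 0, 0, 0], [0, 0, 0, 0], [0, 0, 0, 0], [0, 0, 0, 0], [0, 0, 0, 0], [0, 0, 0, 0]],
])

```text
clock: 65.1
eef_pos: [0.5342, -0.3257, 0.0083]
tool_rot: [0.699, 0.706, -0.087, -0.068]
ft_force: [0.7, -0.7, 0.4]
grip_width: 0.0426
```

apply_moves([
  [[0, 0, 0, 0], [0, 0, 0, 0], [0, 0, 0, 0], [0, 0, 0, 0], [0, 0, 0, 0], [0, 0, 0, 0], [0, 0, 0, 0], [0, 0, 0, 0], [0, 0, 0, 0], [0, 0, 0, 0]],
], hand=-1)

```text
clock: 66.1
eef_pos: [0.5342, -0.3257, 0.0084]
tool_rot: [0.699, 0.706, -0.087, -0.068]
ft_force: [0.2, -0.3, -0.1]
grip_width: 0.0001
```

```bash
python3 - <<'E'
from h import *
plan(.533,-.325,.007,91)
c=shot('wrist','w17')
for P,ce,a in comps(c,(0,150,40),(8,255,255),(120,100,400,300),5): print('red',a,P.min(0),P.max(0))
t=shot('top','t17')
g=c['color'][:,:,::-1].astype(float); g=(255*(g/255)**.5).astype('uint8')
A=cv2.resize(g,(512,384)); b=t['color'][195:250,300:440,::-1].astype(float);b=(255*(b/255)**.5).astype('uint8')
B=cv2.resize(b,(512,201),interpolation=cv2.INTER_CUBIC)
cv2.imwrite('pics/z17.png',np.vstack([A,B]))
E
```

```text
tz [-0.218 -0.028] pos [ 0.5342 -0.3257  0.0084] shift tool mm [ 0.7 -0.9  1.6] yaw now 90.7 turn about tool z -0.3 or 179.7; q6 -28 tilt 12.71 F [ 0.2 -0.3 -0.1] w 0.0001 t 66.1
```

View pics/z17.png

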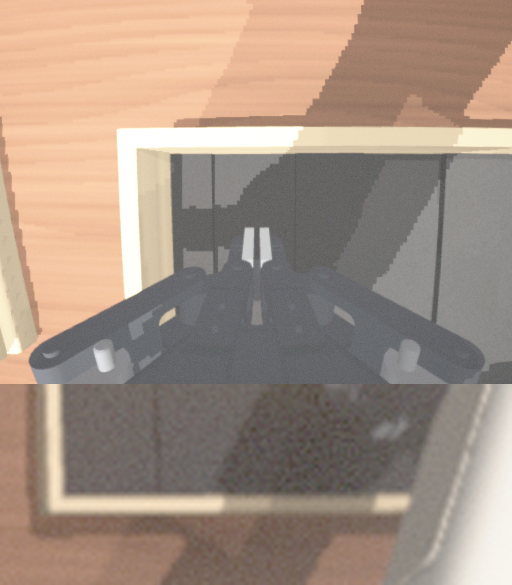

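The −y lane is empty by look and by feel (the fingers shut to 0), so the medium pin is absent. Before reaching out to the lid I'll reduce the accumulated tool tilt by pulling the shut fingertips lightly against the fixed near wall from inside.

apply_moves([
  [[0, -8, 1.5, 0], [0, -8, 1.5, 0], [0, -7, 1.4, 0], [0, -3, 0.6, 0], [0, -3, 0.6, 0], [0, -3, 0.6, 0], [0, -3, 0.6, 0], [0, -3, 0.6, 0], [0, -3, 0.6, 0], [0, -3, 0.6, 0]],
])

```text
clock: 67.2
eef_pos: [0.4924, -0.3263, 0.01]
tool_rot: [0.7, 0.707, -0.082, -0.063]
ft_force: [6.5, 0.4, -3.4]
grip_width: -0.0001
```

apply_moves([
  [[0, -4, 0.7, 0], [0, -4, 0.7, 0], [0, -4, 0.7, 0], [0, -4, 0.7, 0], [0, -4, 0.7, 0], [0, -4, 0.7, 0], [0, -4, 0.7, 0], [0, -4, 0.7, 0], [0, -4, 0.7, 0], [0, -4, 0.7, 0]],
])

```text
clock: 68.2
eef_pos: [0.4938, -0.3262, 0.0107]
tool_rot: [0.698, 0.713, -0.053, -0.032]
ft_force: [7.6, 1.5, -3.8]
grip_width: 0.0001
```

```bash
python3 -c "
from h import *
plan(.533,-.325,.007,91)"
```

```text
tz [-0.12  -0.031] pos [ 0.4938 -0.3262  0.0107] shift tool mm [ 0.4 39.4 -1.1] yaw now 91.3 turn about tool z 0.3 or -179.7; q6 -32 tilt 7.13 F [ 7.6  1.5 -3.8] w 0.0001 t 68.2
```

apply_moves([
  [[0, -4, 0.4, 0], [0, -4, 0.4, 0], [0, -4, 0.3, 0], [0, -4, 0.2, 0], [0, -4, 0.2, 0], [0, -4, 0.1, 0], [0, -4, 0, 0], [0, -4, 0, 0], [0, -4, 0, 0], [0, 4, 0, 0]],
])

```text
clock: 69.2
eef_pos: [0.4992, -0.3259, 0.0113]
tool_rot: [0.695, 0.719, -0.028, -0.006]
ft_force: [-0.4, 1.1, 0.2]
grip_width: 0.0001
```

apply_moves([
  [[0, 6, 0, 0], [0, 6, 0, 0], [0, 0, -30, 0], [0, 0, -35, 0], [0, 0, -35, 0], [0, 0, -30, 0], [0, 0, 0, 0], [0, 0, 0, 0], [0, 0, 0, 0], [0, 0, 0, 0]],
])

```text
clock: 70.2
eef_pos: [0.5167, -0.3198, 0.1415]
tool_rot: [0.694, 0.719, -0.03, -0.011]
ft_force: [0.3, 0.3, -0.1]
grip_width: -0.0002
```

```bash
python3 -c "
from h import *
plan(.60,-.236,.14,91)"
```

```text
tz [-0.058 -0.028] pos [ 0.5167 -0.3198  0.1415] shift tool mm [80.8 86.  -5.8] yaw now 92.0 turn about tool z 1.0 or -179.0; q6 -32 tilt 3.72 F [ 0.3  0.3 -0.1] w -0.0002 t 70.2
```

apply_moves([
  [[26, 28, -2, 1], [27, 28, -2, 0], [27, 28, -2, 0], [0, 0, 0, 0], [0, 0, 0, 0], [0, 0, 0, 0], [0, 0, 0, 0], [0, 0, 0, 0], [0, 0, 0, 0], [0, 0, 0, 0]],
], hand=0)

```text
clock: 71.2
eef_pos: [0.5932, -0.2382, 0.1306]
tool_rot: [0.704, 0.709, -0.035, -0.019]
ft_force: [0.1, -0.2, 0.2]
grip_width: 0.0426
```

```bash
python3 -c "
from h import *
plan(.662,-.2355,.10,91)
c=shot('wrist','w18')
for P,ce,a in comps(c,(0,100,20),(12,255,140),(200,150,330,265),150):
    print(ce,a,P.min(0),P.max(0), onz(c,ce[0],ce[1],.085).round(4))"
```

```text
tz [-0.076 -0.022] pos [ 0.5932 -0.2382  0.1306] shift tool mm [ 2.8 70.9 25.2] yaw now 90.5 turn about tool z -0.5 or 179.5; q6 -21 tilt 4.56 F [ 0.1 -0.2  0.2] w 0.0426 t 71.2
```

apply_moves([
  [[1, 23, 5, 0], [1, 23, 5, 0], [0, 20, 4, 0], [0, 0, 0, 0], [0, 0, 0, 0], [0, 0, 0, 0], [0, 0, 0, 0], [0, 0, 0, 0], [0, 0, 0, 0], [0, 0, 0, 0]],
])

```text
clock: 72.25
eef_pos: [0.6565, -0.2386, 0.115]
tool_rot: [0.706, 0.708, -0.035, -0.018]
ft_force: [-0.2, 0.4, 0.0]
grip_width: 0.0427
```

```bash
python3 -c "
from h import *
plan(.664,-.2355,.065,91)
c=shot('wrist','w19')
for P,ce,a in comps(c,(0,80,10),(14,255,140),(215,150,300,265),100):
    print(ce,a,P.min(0),P.max(0), onz(c,ce[0],ce[1],.085).round(4))"
```

```text
tz [-0.075 -0.023] pos [ 0.6565 -0.2386  0.115 ] shift tool mm [ 4.2 11.2 49.2] yaw now 90.2 turn about tool z -0.8 or 179.2; q6 -19 tilt 4.49 F [-0.2  0.4  0. ] w 0.0427 t 72.2
[262.31694915 237.06610169] 1180 [251 209] [274 264] [ 0.6726 -0.2334  0.085 ]
```

Grip seen at (0.673, −0.234), as expected. Lowering and gripping.

apply_moves([
  [[3, 5, 15, 0], [0, 4, 14, 0], [0, 0, 10, 0], [0, 0, 4, 0], [0, 0, 2, 0], [0, 0, 0, 0], [0, 0, 0, 0], [0, 0, 0, 0], [0, 0, 0, 0], [0, 0, 0, 0]],
])

```text
clock: 73.3
eef_pos: [0.6623, -0.2362, 0.0644]
tool_rot: [0.705, 0.708, -0.035, -0.019]
ft_force: [0.4, 0.2, 0.4]
grip_width: 0.0426
```

apply_moves([
  [[0, 0, 0, 0], [0, 0, 0, 0], [0, 0, 0, 0], [0, 0, 0, 0], [0, 0, 0, 0], [0, 0, 0, 0], [0, 0, 0, 0], [0, 0, 0, 0], [0, 0, 0, 0], [0, 0, 0, 0]],
], hand=-1)

```text
clock: 74.3
eef_pos: [0.6627, -0.2355, 0.0654]
tool_rot: [0.705, 0.708, -0.034, -0.019]
ft_force: [0.1, 0.6, 0.0]
grip_width: 0.0143
```

```bash
python3 -c "
from h import *
o=telemetry.get_obs()['eef_pos']
plan(o[0]-.157,o[1]-.0025,o[2],91)"
```

```text
tz [-0.074 -0.022] pos [ 0.6627 -0.2355  0.0654] shift tool mm [  -1.6 -156.6   11.7] yaw now 90.3 turn about tool z -0.7 or 179.3; q6 -19 tilt 4.44 F [0.1 0.6 0. ] w 0.0143 t 74.3
```

apply_moves([
  [[-0.2, -15, 1.1, 0], [-0.2, -15, 1.1, 0], [-0.2, -15, 1.1, 0], [-0.2, -15, 1.1, 0], [-0.2, -15, 1.1, 0], [-0.2, -15, 1.1, 0], [-0.2, -15, 1.1, 0], [-0.2, -15, 1.1, 0], [-0.2, -15, 1.1, 0], [0, 0, 0, 0]],
])

```text
clock: 75.3
eef_pos: [0.5314, -0.2378, 0.0652]
tool_rot: [0.705, 0.709, -0.028, -0.012]
ft_force: [-2.2, -1.5, -0.6]
grip_width: 0.0143
```

```bash
python3 -c "
from h import *
plan(.505,-.238,.065,91)"
```

```text
tz [-0.056 -0.023] pos [ 0.5314 -0.2378  0.0652] shift tool mm [ -0.  -26.3   1.7] yaw now 90.4 turn about tool z -0.6 or 179.4; q6 -23 tilt 3.49 F [-2.2 -1.5 -0.6] w 0.0143 t 75.3
```

apply_moves([
  [[0, -6, 0.4, 0], [0, -6, 0.4, 0], [0, -5, 0.3, 0], [0, -3, 0.2, 0], [0, -3, 0.2, 0], [0, -3, 0.1, 0], [0, -3, 0.1, 0], [0, -3, 0, 0], [0, -3, 0, 0], [0, -3, 0, 0]],
])

```text
clock: 76.3
eef_pos: [0.4983, -0.2384, 0.0653]
tool_rot: [0.704, 0.71, -0.024, -0.007]
ft_force: [15.2, 0.8, -12.8]
grip_width: 0.0144
```

```bash
python3 -c "
from h import *
plan(.505,-.238,.065,91)"
```

```text
tz [-0.044 -0.023] pos [ 0.4983 -0.2384  0.0653] shift tool mm [0.3 6.7 0. ] yaw now 90.5 turn about tool z -0.5 or 179.5; q6 -25 tilt 2.86 F [ 15.2   0.8 -12.8] w 0.0144 t 76.3
```

Lid on its stop (15 N). Releasing, rising clear, then a last check with the scene/top cameras.

apply_moves([
  [[0, 1, 0, 0], [0, 0, 0, 0], [0, 0, 0, 0], [0, 0, 0, 0], [0, 0, -15, 0], [0, 0, -25, 0], [0, 0, -35, 0], [0, -20, -35, 0], [0, -30, -30, 0], [0, 0, 0, 0]],
], hand=0.4)

```text
clock: 77.3
eef_pos: [0.4507, -0.235, 0.2117]
tool_rot: [0.705, 0.709, -0.027, -0.011]
ft_force: [0.7, -0.5, 0.4]
grip_width: 0.0597
```

```bash
python3 - <<'E'
from h import *
plan(.45,-.238,.2,91)
t=shot('top','t20'); s=shot('scene','s20'); 
A=cv2.resize(t['color'][140:245,135:450,::-1],(800,267),interpolation=cv2.INTER_CUBIC)
B=cv2.resize(s['color'][150:280,40:390,::-1],(800,297),interpolation=cv2.INTER_CUBIC)
cv2.imwrite('pics/z20.png',np.vstack([A,B]))
# compare knobs, bystanders with start
d=cv2.absdiff(load('top0')['color'],t['color']).max(2); n,l,st_,ce=cv2.connectedComponentsWithStats((cv2.medianBlur(d,3)>50).astype('uint8'))
print([(ce[i].round(0).tolist(),int(st_[i,4])) for i in range(1,n) if st_[i,4]>25])
for nm,lo,hi in(('y',(20,150,120),(35,255,255)),('r',(0,180,110),(6,255,255)),('b',(105,120,60),(125,255,255))):
    for P,ce,a in comps(t,lo,hi,(140,145,270,200)):
        W=np.array([onz(t,*p,.088)[:2] for p in P]); print(nm,ce.round(1),a,W.mean(0).round(4),np.degrees(axis(W)).round(1))
E
```

```text
tz [-0.053 -0.023] pos [ 0.4507 -0.235   0.2117] shift tool mm [-2.7 -0.1 11.8] yaw now 90.4 turn about tool z -0.6 or 179.4; q6 -26 tilt 3.31 F [ 0.7 -0.5  0.4] w 0.0597 t 77.3
[([373.0, 151.0], 378), ([203.0, 165.0], 143), ([246.0, 167.0], 128), ([468.0, 294.0], 16652), ([154.0, 177.0], 157), ([244.0, 185.0], 82), ([412.0, 218.0], 1238), ([242.0, 197.0], 162), ([162.0, 203.0], 129), ([402.0, 242.0], 438), ([425.0, 239.0], 42), ([326.0, 316.0], 4081), ([399.0, 339.0], 160), ([393.0, 375.0], 35), ([16.0, 371.0], 32), ([46.0, 378.0], 155), ([10.0, 379.0], 167), ([279.0, 380.0], 77)]
y [153.9 174.7] 44 [0.5983 0.2995] -163.7
r [202.9 163. ] 37 [0.6286 0.1807] -166.6
b [246.6 166. ] 44 [0.622  0.0739] 167.4
```

View pics/z20.png

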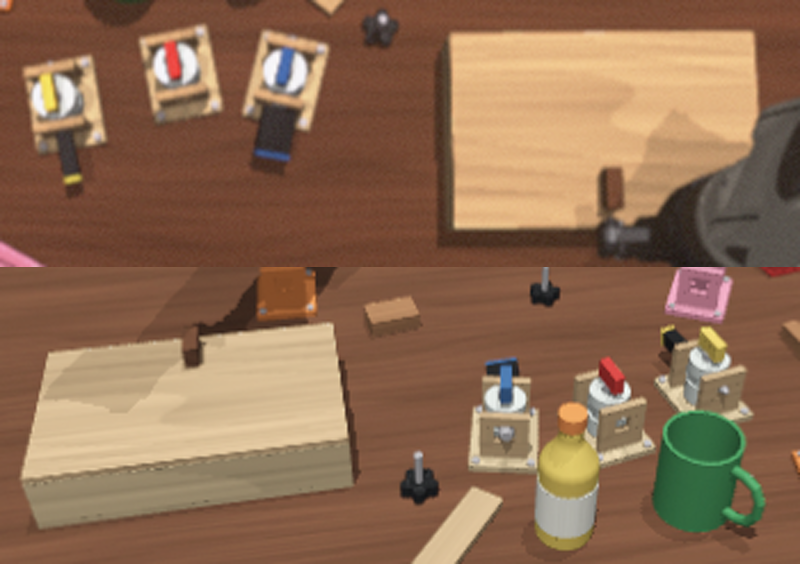

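Last look: both pins are in with handles against the cheeks and tips showing beyond the far cheeks. All three knobs are in line, the lid is shut, the bystanders have not moved and the arm is clear. Handing in.

```bash
python3 -c "
from h import *
workorder.job_done(); print(telemetry.get_obs()['clock'])"
```

```text
the job is handed in; nothing more can be done
the job is handed in; nothing more can be done
```

I handed the job in at about 77 s of robot time; the hand-in gives no verdict. All three heads are lined up and the lid is shut. The two pins in the box, large (middle lane) and small (+y lane), are home in their own heads. The medium pin is missing: its lane looked empty and the fingers shut to 0 there, so the red head stays lined up without a pin.

**Last checks**
- **Pins:** both pins stopped where expected. The last pictures show their handles against the near cheeks and their tips past the far cheeks.
- **Knobs:** the last top view put red and blue within about 2° of their heads. Yellow read about 5° off in that coarse picture, though its pin is through the bore; the limit is 10°.
- **Lid:** I pulled it back until it met its stop at about 15 N.
- **Other things on the bench:** nothing else looked moved in the last picture.

**What disagreed**
- **Fingertips:** shut, they were about 12 mm behind the TCP, not the stated 17 mm ahead. My first close on the blue knob missed; I then found the true height by touch.
- **Tool tilt:** it built up to about 13° over the moves. I brought it down to about 4° by pulling lightly (about 8 N) against the inside of the box's near wall.
- **Lid travel:** I read 157 mm when opening and 164 mm when shutting. Both are past the 140 mm needed.

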